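# Ready the burn-in fixture: level, load and pin

## Task

Get the burn-in fixture ready for a run: first push the grey wedge under the tray's front edge until the tray sits level, then seat every power module on the bench upright in a pocket of its own, and only then lock the fixture: stand the pin in the housing's bore, turn the lever slowly until the pin drops into the shaft's hidden cross-hole, and press the pin fully home. Leave the wedge in place, and leave the other things on the bench where they are.

Things in the scene. Friction and masses are not known exactly. Their poses are not given: they have to be found in the camera images.
- fixture: the burn-in fixture, fixed to the bench, turned by up to 0.15 rad. Origin at bench level below the middle of its tray (140 mm in x, 200 mm in y); x points from the tray's free front edge to its hinged rear edge, y towards the lock housing and lever, z up. The lock housing is a grey block, 50 x 50 mm, 92 mm high, centred at (-20, 150) mm in this frame
- tray (a joint): angle of the tray about its rear hinge, rad: 0 is level, negative is front edge low. It hangs on a stop at -0.07 at the start and is lifted by whatever is pushed under its front edge; about 0.5 kg
- tray_front (a point): middle of the lower front edge of the tray's floor plate (axes as the fixture's, tilting with the tray); 18 mm above the bench when level, 8 mm at the start; free bench below it. The edge runs 100 mm to either side
- pocket0 (a point): centre of the floor of pocket 0 of the tray's row of four along y (floor 23 mm above the bench when level). A pocket is 58 mm (x) by 44 mm (y) inside, open above, its rim walls 4 mm thick and 10 mm high; pitch 48 mm. Axes as the tray's; a module stands in it with its 50 mm side along x, either way round
- pocket1 (a point): centre of the floor of pocket 1 of the tray's row of four along y (floor 23 mm above the bench when level). A pocket is 58 mm (x) by 44 mm (y) inside, open above, its rim walls 4 mm thick and 10 mm high; pitch 48 mm. Axes as the tray's; a module stands in it with its 50 mm side along x, either way round
- pocket2 (a point): centre of the floor of pocket 2 of the tray's row of four along y (floor 23 mm above the bench when level). A pocket is 58 mm (x) by 44 mm (y) inside, open above, its rim walls 4 mm thick and 10 mm high; pitch 48 mm. Axes as the tray's; a module stands in it with its 50 mm side along x, either way round
- pocket3 (a point): centre of the floor of pocket 3 of the tray's row of four along y (floor 23 mm above the bench when level). A pocket is 58 mm (x) by 44 mm (y) inside, open above, its rim walls 4 mm thick and 10 mm high; pitch 48 mm. Axes as the tray's; a module stands in it with its 50 mm side along x, either way round
- bore (a point): middle of the mouth of the upright bore, 11.8 mm wide, in the top of the lock housing, 92 mm above the bench; axes as the fixture's. It leads down to the shaft, whose top is 30 mm below the mouth. Below the shaft is an interlock plunger: the pin's foot meets it 12 mm before the pin is home; it takes about 5 N to push down and stays down
- pivot (a point): point on the shaft's axis in the lever's plane, 46 mm above the bench; axes as the fixture's, the shaft runs along y. Inside the housing the shaft is 32 mm thick and has one straight cross-hole, 13 mm wide, which cannot be seen
- lever_knob (a point): centre of the black round knob, 26 mm across, with two flat faces 24 mm apart along the fixture's y, at the end of the lever that turns the shaft, 110 mm from the pivot, in the plane 75 mm beyond the bore in y. At the start the lever leans to the fixture's -x by 0.2 to 1.1 rad; turn it over towards +x: the hole comes upright somewhere within 0.35 rad of a vertical lever, differently every time. About 1.5 N at the knob turns it; it stays where left
- pin: steel pin, 10 mm thick, 74 mm long below a round head 18 mm wide and high; 0.07 kg; foot tapered to 6 mm. Origin at the foot, z up along the pin. It starts upright in the stand, foot 6 mm above the bench. In the bore with the hole out of line it rests on the shaft, foot 30 mm below the mouth; over the hole it drops 32 mm by its weight; fully home the head rests on the housing, foot 74 mm below the mouth
- stand: white block, fixed, 50 x 50 x 30 mm, with one 12 mm hole in the middle, 24 mm deep, in which the pin stands; origin at the centre of its underside
- wedge: loose grey wedge, 115 mm long (its x), 30 mm wide, 0.08 kg, on the bench in front of the tray, thin end roughly towards it. Origin at bench level at mid-length. It rises from 3 mm at the tip (x = 57.5 mm) to 24 mm (x = -27.5 mm); behind that a 30 mm cube to hold, centre at x = -42.5 mm. The tray is level when the tip is about 60 mm in behind its front edge; it stays there by friction
- wedge_tip (a point): middle of the lower edge of the wedge's thin end
- module0: a power module, the same as the others: black upright block with an aluminium finned top, 50 mm (its x) by 36 mm (its y) by 46 mm tall, 0.13 kg; it stands on the bench at the start, loose; origin at the centre of its underside, z up. None if absent in this run
- module1: a power module, the same as the others: black upright block with an aluminium finned top, 50 mm (its x) by 36 mm (its y) by 46 mm tall, 0.13 kg; it stands on the bench at the start, loose; origin at the centre of its underside, z up. None if absent in this run
- module2: a power module, the same as the others: black upright block with an aluminium finned top, 50 mm (its x) by 36 mm (its y) by 46 mm tall, 0.13 kg; it stands on the bench at the start, loose; origin at the centre of its underside, z up. None if absent in this run
- module3: a power module, the same as the others: black upright block with an aluminium finned top, 50 mm (its x) by 36 mm (its y) by 46 mm tall, 0.13 kg; it stands on the bench at the start, loose; origin at the centre of its underside, z up. None if absent in this run
- mouse: bystander: black computer mouse, 100 x 60 x 35 mm; origin at the centre of its underside
- pliers: bystander: pliers with orange handles lying flat, about 160 x 55 x 14 mm; origin near its middle, on the bench
- reel: bystander: reel of solder, 56 mm wide, 36 mm high; origin at the centre of its underside
- driver: bystander: screwdriver lying on the bench; origin below its middle
- board: bystander: small green circuit board, 70 x 50 mm, 13 mm high; origin at the centre of its underside
- screw_tub: bystander: open grey tub, 60 x 60 x 25 mm; origin at the centre of its underside
Not all that is in view belongs to the job. What is shaped like the module1 but red is not meant. What is shaped like the wedge but purple is not meant.

How it is judged:
On the way, in this order (a step that is already met when the one before it is completed fails the run):
1. the tray is level on the wedge (value of joint tray between -0.02 and 0.02 rad and x of wedge_tip in the frame of tray_front above 0.02 m), for 0.5 s.
2. every module present stands in a pocket, the tray still level (all of step 1 and ((horizontal distance between module0 and pocket0 below 0.009 m and z of module0 in the frame of pocket0 between -0.004 and 0.004 m and angle between module0's own z axis and vertical below 0.1 rad) or (horizontal distance between module0 and pocket1 below 0.009 m and z of module0 in the frame of pocket1 between -0.004 and 0.004 m and angle between module0's own z axis and vertical below 0.1 rad) or (horizontal distance between module0 and pocket2 below 0.009 m and z of module0 in the frame of pocket2 between -0.004 and 0.004 m and angle between module0's own z axis and vertical below 0.1 rad) or (horizontal distance between module0 and pocket3 below 0.009 m and z of module0 in the frame of pocket3 between -0.004 and 0.004 m and angle between module0's own z axis and vertical below 0.1 rad)) and ((horizontal distance between module1 and pocket0 below 0.009 m and z of module1 in the frame of pocket0 between -0.004 and 0.004 m and angle between module1's own z axis and vertical below 0.1 rad) or (horizontal distance between module1 and pocket1 below 0.009 m and z of module1 in the frame of pocket1 between -0.004 and 0.004 m and angle between module1's own z axis and vertical below 0.1 rad) or (horizontal distance between module1 and pocket2 below 0.009 m and z of module1 in the frame of pocket2 between -0.004 and 0.004 m and angle between module1's own z axis and vertical below 0.1 rad) or (horizontal distance between module1 and pocket3 below 0.009 m and z of module1 in the frame of pocket3 between -0.004 and 0.004 m and angle between module1's own z axis and vertical below 0.1 rad)) and ((horizontal distance between module2 and pocket0 below 0.009 m and z of module2 in the frame of pocket0 between -0.004 and 0.004 m and angle between module2's own z axis and vertical below 0.1 rad) or (horizontal distance between module2 and pocket1 below 0.009 m and z of module2 in the frame of pocket1 between -0.004 and 0.004 m and angle between module2's own z axis and vertical below 0.1 rad) or (horizontal distance between module2 and pocket2 below 0.009 m and z of module2 in the frame of pocket2 between -0.004 and 0.004 m and angle between module2's own z axis and vertical below 0.1 rad) or (horizontal distance between module2 and pocket3 below 0.009 m and z of module2 in the frame of pocket3 between -0.004 and 0.004 m and angle between module2's own z axis and vertical below 0.1 rad)) and ((horizontal distance between module3 and pocket0 below 0.009 m and z of module3 in the frame of pocket0 between -0.004 and 0.004 m and angle between module3's own z axis and vertical below 0.1 rad) or (horizontal distance between module3 and pocket1 below 0.009 m and z of module3 in the frame of pocket1 between -0.004 and 0.004 m and angle between module3's own z axis and vertical below 0.1 rad) or (horizontal distance between module3 and pocket2 below 0.009 m and z of module3 in the frame of pocket2 between -0.004 and 0.004 m and angle between module3's own z axis and vertical below 0.1 rad) or (horizontal distance between module3 and pocket3 below 0.009 m and z of module3 in the frame of pocket3 between -0.004 and 0.004 m and angle between module3's own z axis and vertical below 0.1 rad))), for 0.3 s.
3. the pin is through the shaft and fully home (z of pin in the frame of bore below -0.071 m and horizontal distance between pin and bore below 0.004 m and angle between pin's own z axis and vertical below 0.12 rad), for 0.3 s.
At the end, for the whole second after the job is handed in: The tray is within 0.02 rad of level with the wedge's tip at least 20 mm under it; each module present stands upright on the floor of a pocket (within 9 mm of its centre, 4 mm in height); the pin is upright in the bore (within 4 mm), its head within 3 mm of the housing; all are at rest (all of step 2 and all of step 3 and linear speed of each of module0, module1, module2, module3, pin, wedge below 0.02 m/s); the robot touches nothing.
It fails at once if a bystander (mouse, pliers, reel, screwdriver, board or tub) is shifted by more than 40 mm (distance of any of mouse, pliers, reel, driver, board, screw_tub from where it was at the start of the episode above 0.04 m).
Of module0, module1, module2, module3 only 2 to 4 are there at a start; the rules pass over those that are not, and their reading is None.
At some moment in a run one of module0, module1, module2, module3 may be knocked a few centimetres aside while the robot is not near it.
It also fails if it takes over 208 s, if anything falls off the work surface, if the arm or the gripper's body presses on something with over 40 N, if the wrist force passes 120 N, or if a joint passes its speed limit or range.

## Robot

A 6-joint arm with a two-finger parallel gripper is mounted at the origin on the work surface. World frame = base frame: x ahead of the robot, y to its left, z up, the work surface at z = 0. Lengths are in m, angles in rad, forces in N, time in s.
With the tool pointing down it reaches from about 0.25 to 0.725 m from the base axis. Payload 4 kg.
Tool frame: the origin (TCP) lies midway between the tips of the shut fingers; the grasp point (between the pads) lies 19 mm behind it (robot.tcp_to_grasp is the distance from the TCP to the grasp point, in m); z points along the fingers, y is the direction in which the jaws open and shut (so a half turn about z gives the same grasp; the last joint's range is limited). The gripper opens to 85 mm and grips with 20 to 120 N. Pads are 22 mm wide; open, the fingers measure 114 mm over their backs; the gripper's body (76 mm by 85 mm) begins 54 mm behind the grasp point. The pads swing forward as they close: fully open they stand 13 mm farther back than shut.
Start: joints at [1.323, 0.241, 0.005, 1.335, 0, 1.571], TCP at [0.123, 0.485, 0.231] pointing down, gripper open.
Joint ranges: [-2.72, 2.72], [-1.05, 1.87], [-1.09, 1.28], [-1.99, 2.15], [-1.42, 1.44], [-3.14, 3.14]. Speed limits (rad/s): [2.79, 2.79, 3.14, 3.14, 3.14, 3.14].

## Interface

Orientations are given as a rotation vector (axis times angle).
In Python, from workcell import read_state, capture, calibration, ticket, robot gives the robot as it stands.
- The arm moves only by the tool carry_out, never from a script. Its argument "rows" is a list of rows, each a list of 7 numbers: the shift along the tool's x, y, z in m, then the turn, a rotation vector about the tool's x, y, z in degrees, then the opening, from -1 (shut) to 1 (fully open), so that 0 is half open. A call has 1 to 5 rows; each row is the pose to reach, as a shift and turn from the pose commanded when the call began, along the tool's axes at that moment; what a row does not reach only later rows make up. A row lasts 1/8 s, in which the tool goes at most 62.5 mm and 10.7 degrees, less where a joint would pass 70% of its speed; a pose out of reach is approached as far as the arm can. A call with a gripper value outside its range is refused whole. The fingers move at their own pace and stop on an object; "force" is the grip in N (left out, the last holds). Time passes only in rows, so rows that repeat a pose let the fingers close. It gives the time, the measured TCP pose, the force and the opening at its end, in the units of the state.
- read_state(): the state, without advancing time (a new reading comes with each control period).
- capture(name): name is "scene" or "side" or "wrist"; returns the picture (400x640x3 uint8, red, green, blue); there is no depth.
- calibration(name): a dict with "K" (3x3 intrinsics, pixels), "eye" and "attitude" of the camera in the world; the wrist camera has in their place "tool_from_camera" (4x4, takes a point from camera to tool coordinates, whose origin is the TCP and whose axes are the flange's). Camera axes: x right, y down, z forward; pixel columns grow to the right and rows downward; lengths in m; the calibration is good to about 2 mm. The wrist camera is an equidistant fisheye: a pixel r from the principal point sees the ray r / f radians off the axis. A picture is of the moment at which its call begins: read the wrist's pose just before it. calibration takes no time and is no camera call.
- ticket.hand_in(): hands the job in, once; it reports no verdict.
The state is a dict: "clock": time; "joint_pos": joint angles; "qvel": joint speeds; "effort": joint torques, N m; "ee_pos": TCP position; "tool_rot": TCP orientation; "force": force on the tool from outside, world axes, zero at the start; "ft_torque": the same for the moment, N m; "gripper_width": finger opening in m.
Only numpy, scipy, OpenCV 4.12 (cv2) and the standard library are available. Lean on these libraries where they do the work, as an engineer would, in place of code of your own. Each camera call takes 0.05 s, during which the arm holds its last target. There are 200 camera calls.

## Working session

There is one attempt and no reset: what is moved stays moved. The work goes in short steps, Python scripts to look and compute and a tool call to move; the robot and the scene stay as the last step left them, time stands still between calls to the robot, and variables do not carry over. Pictures are saved under pics/ and viewed, about 12 in all and at most 16, crops included, and the job is handed in when it is done.

Besides the shell and the picture viewer there is one more tool, called after ">>>" as name([rows], argument=value, ...), one row to a line, values as JSON. carry_out: Moves the arm, as the interface text tells. Its arguments: {"type":"object","properties":{"rows":{"type":"array","items":{"type":"array","items":{"type":"number"}}},"force":{"type":"number"}},"required":["rows"]}

```bash
mkdir -p pics; ls
python3 - <<'E'
from workcell import *
import cv2,numpy as np
print(read_state())
for n in("scene","side","wrist"):
    print(n,calibration(n)); im=capture(n); cv2.imwrite(f"pics/{n}0.png",im[:,:,::-1])
print(robot.tcp_to_grasp)
E
```

```text
pics
{'clock': 0.0, 'joint_pos': array([1.32295715e+00, 2.41395777e-01, 3.71733052e-03, 1.33521776e+00,
       2.00121892e-05, 1.57079019e+00]), 'qvel': array([ 0.00025166,  0.00045418, -0.00028884, -0.00018951, -0.00083627,
       -0.0007492 ]), 'effort': array([ 6.05725818e-04, -3.72319043e+01,  2.52407992e+01,  1.72197801e-02,
        2.05357907e-06,  5.56477616e-06]), 'ee_pos': array([0.12249129, 0.48410068, 0.23041893]), 'tool_rot': array([-0.388265  , -3.11722448,  0.00326901]), 'force': array([0.16879605, 0.17150474, 0.08433883]), 'ft_torque': array([ 0.02928833,  0.01195077, -0.02738933]), 'gripper_width': 0.08547516802084869}
scene {'K': array([[516.61236784,   0.        , 321.83518307],
       [  0.        , 516.61236784, 198.06271864],
       [  0.        ,   0.        ,   1.        ]]), 'eye': array([ 0.93070638, -0.49372485,  1.26679424]), 'attitude': array([-2.4504441 , -0.90466414,  0.27169364])}
side {'K': array([[462.569203  ,   0.        , 322.19809325],
       [  0.        , 462.569203  , 190.84894819],
       [  0.        ,   0.        ,   1.        ]]), 'eye': array([-0.05213738, -0.93590835,  0.81061139]), 'attitude': array([-2.05380611,  0.55570303, -0.28436238])}
wrist {'K': array([[309.70691629,   0.        , 317.84773602],
       [  0.        , 309.70691629, 202.02513966],
       [  0.        ,   0.        ,   1.        ]]), 'tool_from_camera': array([[-6.93228579e-05, -9.55500239e-01, -2.94990320e-01,
         7.69565773e-02],
       [ 9.99999924e-01,  4.69647061e-05, -3.87123349e-04,
         6.21388860e-04],
       [ 3.83750586e-04, -2.94990324e-01,  9.55500163e-01,
        -1.42883346e-01],
       [ 0.00000000e+00,  0.00000000e+00,  0.00000000e+00,
         1.00000000e+00]])}
0.0187
```

View pics/scene0.png

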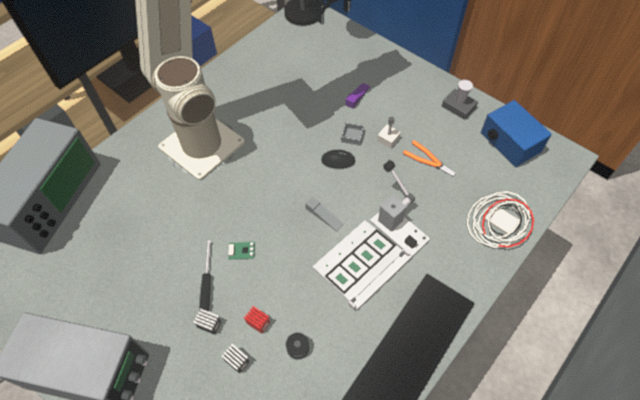

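View pics/side0.png

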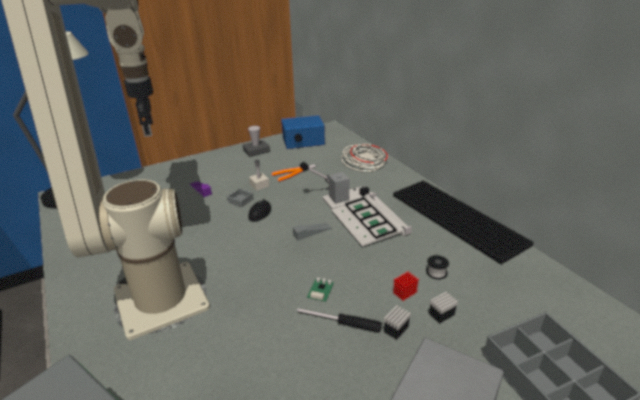

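Scene shows: the wedge candidates are grey (323,214) and purple (357,95), so I choose grey. The module candidates are the finned blocks at (206,320) and (235,357), plus a red one at (257,319) that is not meant. The pin stands in the white stand (389,132), and a decoy plunger sits at (461,98). The tray is at (362,262), the housing at (393,212) and the knob at (389,166). I'll check this in one close crop.

```bash
cat > h.py <<'E'
from workcell import *
import cv2,numpy as np
from scipy.spatial.transform import Rotation as R
def cam(n,s=None):
    c=calibration(n)
    if n=="wrist":
        s=s or read_state(); T=np.eye(4);T[:3,:3]=R.from_rotvec(s["tool_rot"]).as_matrix();T[:3,3]=s["ee_pos"]
        M=T@c["tool_from_camera"]; return c["K"],M[:3,3],M[:3,:3],True
    return c["K"],np.array(c["eye"]),R.from_rotvec(c["attitude"]).as_matrix(),False
def ray(C,u,v):
    K,e,A,f=C; d=np.array([(u-K[0,2])/K[0,0],(v-K[1,2])/K[1,1],1.])
    if f:
        r=np.hypot(d[0],d[1]); d=np.array([d[0]/r*np.sin(r),d[1]/r*np.sin(r),np.cos(r)]) if r>1e-9 else d
    d=A@d; return e,d/np.linalg.norm(d)
def pl(C,u,v,z):
    e,d=ray(C,u,v); return e+d*(z-e[2])/d[2]
def proj(C,p):
    K,e,A,f=C; q=A.T@(np.array(p,float)-e)
    if f:
        r=np.hypot(q[0],q[1]); t=np.arctan2(r,q[2]); return K[0,0]*q[0]/r*t+K[0,2],K[1,1]*q[1]/r*t+K[1,2]
    return K[0,0]*q[0]/q[2]+K[0,2],K[1,1]*q[1]/q[2]+K[1,2]
def tri(rs):
    S=np.zeros((3,3));b=np.zeros(3)
    for e,d in rs:
        P=np.eye(3)-np.outer(d,d);S+=P;b+=P@e
    return np.linalg.solve(S,b)
def toolrel(target,yaw=None,s=None):
    """shift in tool axes from the present pose to a world target TCP"""
    s=s or read_state(); return R.from_rotvec(s["tool_rot"]).as_matrix().T@(np.array(target)-s["ee_pos"])
def ax(): print(np.round(R.from_rotvec(read_state()["tool_rot"]).as_matrix(),3).tolist())
def save(im,n): cv2.imwrite(f"pics/{n}.png",im[:,:,::-1])
E
python3 - <<'E'
from h import *
a=cv2.imread("pics/scene0.png");b=cv2.imread("pics/side0.png")
A=cv2.resize(a[110:310,300:440],None,fx=3,fy=3,interpolation=cv2.INTER_CUBIC)
B=cv2.resize(b[150:250,235:415],None,fx=2,fy=2); A2=cv2.resize(a[300:375,185:285],None,fx=3.6,fy=3.6,interpolation=cv2.INTER_CUBIC)
W=np.zeros((600,800,3),np.uint8);W[:,:420]=A;W[:200,425:785]=B;W[210:480,425:785]=A2
cv2.imwrite("pics/crop1.png",W)
C=cam("scene");D=cam("side")
for n,u,v,z in[("m0",206,316,.046),("m1",235,353,.046),("red",257,315,.046),("wedgecube",311,203,.03),("wtip",341,229,0),("stand",389,134,.03),("cornL",315,266,.02),("cornF",357,304,.02)]:
    print(n,pl(C,u,v,z).round(3))
for n,p,q in[("knob",(389,166),(304,167)),("m0",(206,316),(397,315)),("m1",(235,353),(443,300)),("stand",(389,134),(260,180))]:
    print(n,tri([ray(C,*p),ray(D,*q)]).round(3))
ax()
E
```

```text
m0 [ 0.433 -0.369  0.046]
m1 [ 0.551 -0.385  0.046]
red [ 0.526 -0.286  0.046]
wedgecube [0.409 0.046 0.03 ]
wtip [0.515 0.05  0.   ]
stand [0.427 0.385 0.03 ]
cornL [ 0.54  -0.088  0.02 ]
cornF [ 0.689 -0.097  0.02 ]
knob [0.528 0.236 0.112]
m0 [ 0.436 -0.372  0.048]
m1 [ 0.553 -0.388  0.047]
stand [0.428 0.385 0.024]
[[-0.969, 0.245, -0.0], [0.245, 0.969, -0.002], [0.0, -0.002, -1.0]]
```

View pics/crop1.png

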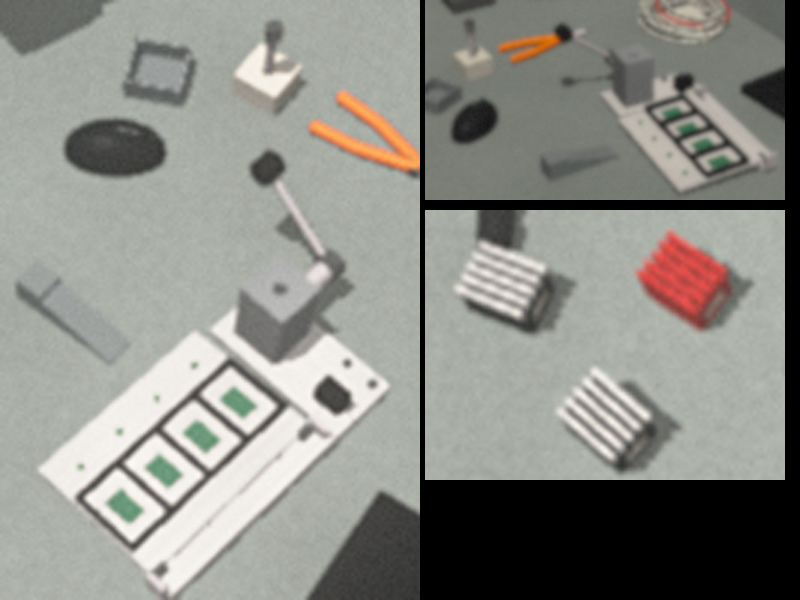

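The crop confirms the choices: grey wedge with its cube at crop (37,283) and tip at (118,350), thin end towards the tray. It also shows the bore at (281,288), the knob at (267,167), and two black/aluminium modules beside the red one. Next I'll work out the fixture frame.

Run:
```python
from h import *
C=cam("scene")
s=lambda u,v:(300+u/3-.33,110+v/3-.33)
bore=pl(C,*s(281,288),.092);
pc=[pl(C,*s(*p),.033) for p in[(78,497),(132,549),(284,404),(231,360)]]
fc=[pl(C,*s(40,468),.013),pl(C,*s(198,332),.013)]
rc=[pl(C,*s(385,388),.02)]
print("bore",bore.round(4)); print("rim",np.round(pc,4).tolist()); print("front",np.round(fc,4).tolist())
d=pc[3]-pc[0];d2=pc[2]-pc[1];d3=fc[1]-fc[0]
for q in(d,d2,d3):print("yaw",np.arctan2(-q[0],q[1]).round(3),np.linalg.norm(q).round(3))
yaw=np.mean([np.arctan2(-q[0],q[1]) for q in(d,d2,d3)])
F=np.array([[np.cos(yaw),-np.sin(yaw)],[np.sin(yaw),np.cos(yaw)]])
o=bore[:2]-F@[-.02,.15]; print("origin from bore",o.round(4), "frontmid est",(o+F@[-.07,0]).round(4),"pocket mean",np.mean(pc,0)[:2].round(4))
print("wedge top corners",[pl(C,*s(*p),z)[:2].round(4).tolist() for p,z in[((15,282),.03),((35,262),.03),((60,281),.03),((40,302),.03),((110,363),.003),((130,347),.003)]])
w=pl(C,*s(37.5,282),.03); t=pl(C,*s(120,355),.003); print("wedge cube",w.round(4),"tip",t.round(4),np.linalg.norm((t-w)[:2]).round(4),"yaw",np.arctan2(t[1]-w[1],t[0]-w[0]).round(3))
print("tool yaw of x",read_state()["tool_rot"])
```

```text
bore [0.6063 0.1542 0.092 ]
rim [[0.5822, -0.0938, 0.033], [0.6473, -0.1001, 0.033], [0.6635, 0.092, 0.033], [0.6008, 0.0968, 0.033]]
front [[0.5332, -0.0881, 0.013], [0.5543, 0.1099, 0.013]]
yaw -0.098 0.191
yaw -0.084 0.193
yaw -0.106 0.199
origin from bore [0.6118 0.003 ] frontmid est [0.5422 0.0097] pocket mean [ 0.6235 -0.0013]
wedge top corners [[0.3964, 0.0333], [0.3962, 0.0619], [0.4277, 0.0613], [0.4285, 0.0322], [0.5098, 0.0364], [0.5131, 0.0613]]
wedge cube [0.4125 0.0469 0.03  ] tip [0.5114 0.0488 0.003 ] 0.099 yaw 0.019
tool yaw of x [-3.88218227e-01 -3.11731560e+00  2.44595581e-03]
```

```bash
cat >> h.py <<'E'
def go(x,y,z,yaw,flip=False):
    """prints shift (tool axes) and turn (deg) to vertical tool, tool -x along yaw in world"""
    s=read_state(); A=R.from_rotvec(s["tool_rot"])
    c,q=np.cos(yaw),np.sin(yaw); k=-1 if flip else 1
    B=np.array([[-c*k,-q*k,0],[-q*k,c*k,0],[0,0,-1]]).T; B=np.column_stack([[-c*k,-q*k,0],[-q*k,c*k,0],[0,0,-1]])
    d=A.inv().apply(np.array([x,y,z])-s["ee_pos"]); r=(A.inv()*R.from_matrix(B)).as_rotvec(degrees=True)
    print("shift",d.round(4).tolist(),"turn",r.round(1).tolist(),"rows",round(max(np.linalg.norm(d)/.0625,np.linalg.norm(r)/10.7),1),"j6",round(s["joint_pos"][5],2),"t",round(s["clock"],2),"F",s["force"].round(1),"w",round(s["gripper_width"],4))
E
python3 -c "
from h import *
go(.4125,.047,.17,.019)"
```

```text
shift [-0.3884, -0.3527, 0.0612] turn [-0.1, -0.0, -15.3] rows 8.5 j6 1.57 t 0.15 F [-0.2  0.1  0.6] w 0.0853
```

>>> carry_out([
  [-0.042,-0.038,0.006,0,0,-3,1],
  [-0.084,-0.076,0.013,0,0,-6,1],
  [-0.126,-0.114,0.02,0,0,-9,1],
  [-0.168,-0.152,0.026,0,0,-12,1],
  [-0.21,-0.19,0.033,0,0,-15.3,1],
])

```text
clock: 0.78
ee_pos: [0.2803, 0.2475, 0.1981]
tool_rot: [-0.034, 3.141, 0.0]
force: [1.7, 1.2, 0.4]
gripper_width: 0.0853
```

```bash
python3 -c "
from h import *
go(.4125,.047,.17,.019)"
```

```text
shift [-0.1279, -0.2033, 0.0281] turn [0.0, 0.0, 0.2] rows 3.9 j6 0.7 t 0.78 F [1.7 1.2 0.4] w 0.0853
```

>>> carry_out([
  [-0.035,-0.051,0.007,0,0,0,1],
  [-0.065,-0.102,0.014,0,0,0,1],
  [-0.097,-0.153,0.021,0,0,0,1],
  [-0.128,-0.203,0.028,0,0,0,1],
  [-0.128,-0.203,0.028,0,0,0,1],
])

```text
clock: 1.4
ee_pos: [0.4127, 0.0452, 0.1696]
tool_rot: [0.018, -3.141, 0.001]
force: [-1.3, 0.9, 0.6]
gripper_width: 0.0852
```

Run:
```python
from h import *
go(.4125,.047,.17,.019)
C=cam("wrist");im=capture("wrist");save(im,"w1")
for n,p in[("cube",(.4125,.047,.03)),("tip",(.511,.049,.003)),("front",(.5422,.0097,.013)),("bore",(.6063,.1542,.092))]:print(n,np.round(proj(C,p)))
```

```text
shift [0.0002, 0.0018, -0.0004] turn [-0.0, -0.0, -0.4] rows 0.0 j6 0.1 t 1.4 F [-1.3  0.9  0.6] w 0.0852
cube [319. 191.]
tip [319. 269.]
front [285. 296.]
bore [414. 379.]
```

View pics/w1.png

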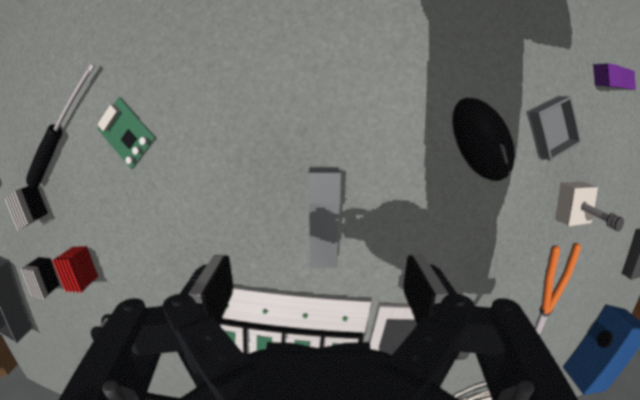

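The wrist view shows the wedge from its cube end (v≈167) to its tip (325,267), about 5 px right of the prediction, with the tray ahead. I'll cast these and correct.

Run:
```python
from h import *
C=cam("wrist")
for p,z in[((309,167),.03),((340,168),.03),((309,198),.03),((341,267),.003),((309,267),.003),((230,290),.013),((368,302),.013),((227,315),.013)]:print(p,pl(C,*p,z).round(4))
w=pl(C,324.5,183,.03);t=pl(C,325,267,.003);print(w,t,np.arctan2(*(t-w)[[1,0]]))
go(.4125,.05,.02,.02)
```

```text
(309, 167) [0.388  0.0393 0.03  ]
(340, 168) [0.3885 0.0681 0.03  ]
(309, 198) [0.4179 0.0395 0.03  ]
(341, 267) [0.5071 0.0756 0.003 ]
(309, 267) [0.5075 0.0392 0.003 ]
(230, 290) [ 0.537 -0.054  0.013]
(368, 302) [0.5497 0.1091 0.013 ]
(227, 315) [ 0.5756 -0.0628  0.013 ]
[0.40305197 0.05394948 0.03      ] [0.50720457 0.05733475 0.003     ] 0.032491581145514786
shift [-0.0012, 0.0031, 0.1497] turn [0.0, -0.1, -0.3] rows 2.4 j6 0.1 t 1.45 F [-0.3  0.1 -1.4] w 0.0856
```

>>> carry_out([
  [0.002,0.002,0.05,0,0,0,1],
  [0.004,0.004,0.1,0,0,0,1],
  [0.0045,0.0045,0.14,0,0,0,1],
  [0.0045,0.0045,0.16,0,0,0,1],
  [0.0045,0.0045,0.16,0,0,0,0],
], force=40)

```text
clock: 2.08
ee_pos: [0.4045, 0.0541, 0.0092]
tool_rot: [0.034, -3.137, 0.0]
force: [0.0, -0.1, 0.2]
gripper_width: 0.0699
```

>>> carry_out([
  [0,0,0,0,0,0,-1],
  [0,0,0,0,0,0,-1],
  [0,0,0,0,0,0,-1],
  [0,0,0,0,0,0,-1],
])

```text
clock: 2.58
ee_pos: [0.4081, 0.0532, 0.0117]
tool_rot: [-0.03, 3.139, 0.001]
force: [-2.0, -0.6, 6.4]
gripper_width: 0.0293
```

Run:
```python
from h import *
C=cam("wrist");save(capture("wrist"),"w2")
go(.49,.045,.01,-.096)
```

```text
shift [-0.0818, -0.0097, 0.0019] turn [0.0, 0.2, 6.6] rows 1.3 j6 0.11 t 2.62 F [-1.3  0.8  6.4] w 0.0293
```

>>> carry_out([
  [-0.005,0,-0.001,0,0,3,-1],
  [-0.01,-0.001,-0.001,0,0,6.6,-1],
  [-0.02,-0.002,-0.001,0,0,6.6,-1],
  [-0.03,-0.003,-0.001,0,0,6.6,-1],
  [-0.03,-0.003,-0.001,0,0,6.6,-1],
])

```text
clock: 3.25
ee_pos: [0.439, 0.0505, 0.0118]
tool_rot: [0.15, 3.135, 0.0]
force: [2.1, 0.3, 2.2]
gripper_width: 0.0293
```

Run:
```python
from h import *
C=cam("wrist");save(capture("wrist")[150:],"w2")
go(.5055,.044,.011,-.096); print(R.from_rotvec(read_state()["tool_rot"]).as_matrix()[:,0])
for p in [(.536,.041,.003),(.546,.04,.013)]: print(proj(C,p))
```

```text
shift [-0.067, -0.0001, 0.001] turn [0.0, 0.2, 0.0] rows 1.1 j6 0.21 t 3.3 F [1.4 0.4 1.5] w 0.0291
[-0.99541333  0.09562378 -0.00289757]
(np.float64(316.4666844381797), np.float64(373.7657941542565))
(np.float64(316.408036951492), np.float64(392.59399804272346))
```

View pics/w2.png

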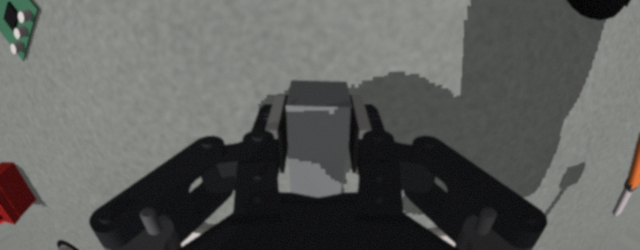

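The cube is held squarely between the pads, with its rear bottom edge at about v=231 and its rear top edge at about v=255.

Run:
```python
from h import *
C=cam("wrist")
print(pl(C,318,231,0),pl(C,318,255,.03))
```

```text
[0.42624718 0.05260903 0.        ] [0.4254426  0.05266354 0.03      ]
```

>>> carry_out([
  [-0.01,0,0,0,0,0,-1],
  [-0.02,0,0,0,0,0,-1],
  [-0.03,0,0,0,0,0,-1],
  [-0.04,0,0,0,0,0,-1],
  [-0.04,0,0,0,0,0,-1],
])

```text
clock: 3.92
ee_pos: [0.4687, 0.0471, 0.0112]
tool_rot: [-0.148, -3.123, -0.001]
force: [-18.3, 1.3, 24.3]
gripper_width: 0.0292
```

>>> carry_out([
  [0,0,0,0,0,0,-1],
  [0,0,0,0,0,0,-1],
  [0,0,0,0,0,0,-1],
  [0,0,0,0,0,0,-1],
])

```text
clock: 4.42
ee_pos: [0.4687, 0.0471, 0.0112]
tool_rot: [-0.148, -3.124, -0.001]
force: [-17.6, 1.3, 22.1]
gripper_width: 0.0295
```

Run:
```python
from h import *
C=cam("wrist");go(.5055,.044,.011,-.096);print(read_state()["ft_torque"])
a=capture("side");b=capture("scene");
save(np.hstack([cv2.resize(a[150:250,275:415],None,fx=2.8,fy=2.8),cv2.resize(b[170:300,310:440],(392,280))]),"s2")
```

```text
shift [-0.0369, 0.0004, -0.0003] turn [-0.0, -0.8, 0.1] rows 0.6 j6 0.19 t 4.42 F [-17.6   1.3  22.1] w 0.0295
[3.49569044e-01 3.47919638e+00 1.01091173e-03]
```

View pics/s2.png

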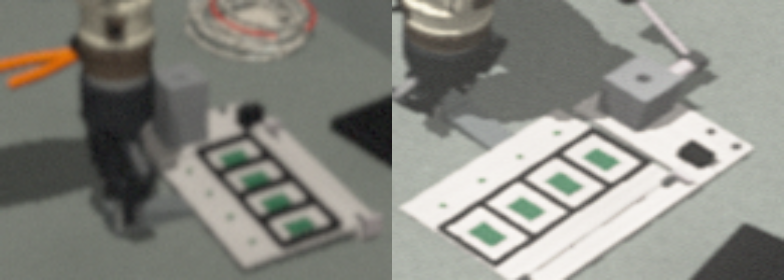

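No collision is visible and the pin and lever are clear. The wedge has just engaged, but the tool is pressing down on it. I'll ease up in z and keep pushing in small steps.

>>> carry_out([
  [0,0,-0.0015,0,0,0,-1],
  [-0.002,0,-0.0015,0,0,0,-1],
  [-0.004,0,-0.0015,0,0,0,-1],
  [-0.006,0,-0.0015,0,0,0,-1],
])

```text
clock: 5.03
ee_pos: [0.4823, 0.046, 0.0122]
tool_rot: [-0.151, -3.136, 0.0]
force: [-3.1, 0.3, -4.2]
gripper_width: 0.0294
```

Run:
```python
from h import *
go(.5055,.044,.011,-.096);print(read_state()["ft_torque"])
```

```text
shift [-0.0233, 0.0002, 0.0012] turn [-0.0, -0.1, -0.0] rows 0.4 j6 0.19 t 5.03 F [-3.1  0.3 -4.2] w 0.0294
[ 0.07666895  0.77851345 -0.0395066 ]
```

>>> carry_out([
  [-0.006,0,0,0,0,0,-1],
  [-0.012,0,0,0,0,0,-1],
  [-0.017,0,0,0,0,0,-1],
  [-0.022,0,0,0,0,0,-1],
  [-0.022,0,0,0,0,0,-1],
])

```text
clock: 5.65
ee_pos: [0.506, 0.0439, 0.0131]
tool_rot: [0.151, 3.136, -0.0]
force: [-0.3, 0.1, -4.3]
gripper_width: 0.0288
```

Run:
```python
from h import *
go(.5055,.044,.011,-.096);print(read_state()["ft_torque"])
C=cam("wrist");im=capture("wrist");save(im[180:],"w3")
a=capture("scene");save(cv2.resize(a[170:310,300:440],None,fx=4,fy=4,interpolation=cv2.INTER_CUBIC),"s3")
```

```text
shift [0.0005, 0.0, 0.0021] turn [0.0, 0.1, -0.0] rows 0.0 j6 0.18 t 5.65 F [-0.3  0.1 -4.3] w 0.0288
[-0.03770434  0.2105715  -0.02542574]
```

View pics/s3.png

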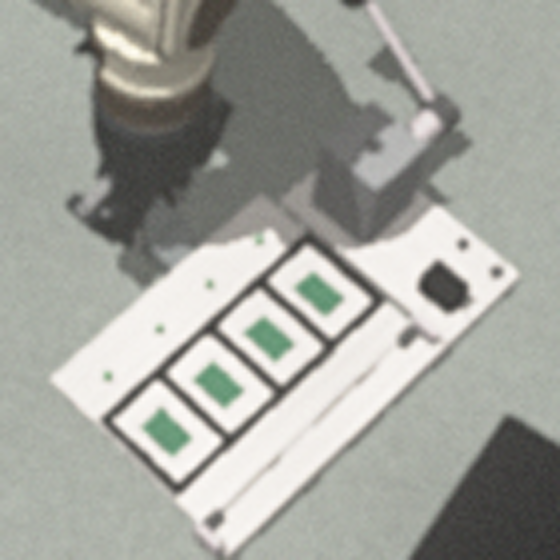

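The tray's front corner moved up to (50,378) in the crop, so the tray is lifting. I'll lower the wedge slightly, release, retreat and check the level.

>>> carry_out([
  [0,0,0.0015,0,0,0,-1],
  [0,0,0.0015,0,0,0,0.6],
  [0,0,0.0015,0,0,0,1],
  [0,0,0.0015,0,0,0,1],
  [0,0,0.0015,0,0,0,1],
])

```text
clock: 6.38
ee_pos: [0.5048, 0.044, 0.0115]
tool_rot: [0.151, 3.138, 0.0]
force: [0.3, 0.0, 0.3]
gripper_width: 0.0855
```

>>> carry_out([
  [0,0,-0.05,0,0,0,1],
  [0.02,0,-0.11,0,0,0,1],
  [0.04,-0.04,-0.17,0,0,0,1],
  [0.06,-0.08,-0.2,0,0,0,1],
  [0.08,-0.12,-0.2,0,0,0,1],
])

```text
clock: 7.0
ee_pos: [0.415, -0.069, 0.2149]
tool_rot: [0.149, 3.13, -0.002]
force: [0.4, -1.2, -1.0]
gripper_width: 0.0853
```

Run:
```python
from h import *
C=cam("wrist");im=capture("wrist");save(im,"w4")
a=capture("scene");b=capture("side");save(cv2.resize(a,None,fx=1,fy=1),"sc4");save(b,"sd4")
W=np.zeros((600,800,3),np.uint8);W[:,:420]=cv2.resize(a[110:310,300:440],(420,600),interpolation=cv2.INTER_CUBIC)
W[:300,425:800]=cv2.resize(im[100:400,132:507],(375,300)); W[305:595,425:800]=cv2.resize(b[170:257,305:417],(375,290),interpolation=cv2.INTER_CUBIC)
save(W,"c4")
go(.44,-.37,.2,-.096)
```

```text
shift [-0.0571, -0.2967, 0.0121] turn [-0.0, 0.1, -0.2] rows 4.8 j6 -0.07 t 7.15 F [ 0.5  0.8 -1. ] w 0.0856
```

View pics/c4.png

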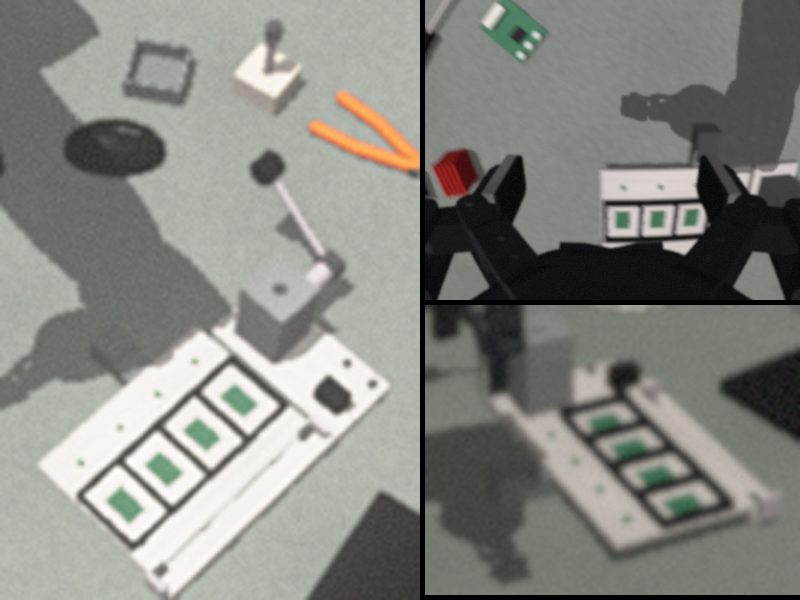

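The tray now sits higher: its near front corner moved from crop (40,468) to (38,463), with the wedge under the edge. I'll compare that shift with the projection for level.

Run:
```python
from h import *
C=cam("scene");D=cam("side")
p=np.array([.5326,-.0895])
for z in(.013,.023):
    u,v=proj(C,[*p,z]);print(z,((u-299.67)*3).round(1),((v-109.67)*3).round(1))
    u,v=proj(D,[*p,z-.005]);print(" side bottom corner, in crop",(425+(u-305)*3.348).round(1),(305+(v-170)*3.333).round(1))
# objective: registration of the front-left corner patch between first and present images
a0=cv2.imread("pics/scene0.png",0).astype(np.float32);a1=cv2.imread("pics/sc4.png",0).astype(np.float32)
T=a0[255:280,303:325]
r=cv2.matchTemplate(cv2.resize(a1[245:290,295:335],None,fx=8,fy=8,interpolation=cv2.INTER_CUBIC),cv2.resize(T,None,fx=8,fy=8,interpolation=cv2.INTER_CUBIC),cv2.TM_CCOEFF_NORMED)
_,m,_,l=cv2.minMaxLoc(r);print("shift px",l[0]/8-8,l[1]/8-10,m)
print("predicted 10mm", np.subtract(proj(C,[*p,.023]),proj(C,[*p,.013])))
b0=cv2.imread("pics/side0.png",0).astype(np.float32);b1=cv2.imread("pics/sd4.png",0).astype(np.float32)
u,v=map(int,proj(D,[*p,.013])); T=b0[v-10:v+12,u-14:u+14]
r=cv2.matchTemplate(cv2.resize(b1[v-20:v+22,u-24:u+24],None,fx=8,fy=8,interpolation=cv2.INTER_CUBIC),cv2.resize(T,None,fx=8,fy=8,interpolation=cv2.INTER_CUBIC),cv2.TM_CCOEFF_NORMED)
_,m,_,l=cv2.minMaxLoc(r);print("side shift px",l[0]/8-10,l[1]/8-10,m,"pred",np.subtract(proj(D,[*p,.023]),proj(D,[*p,.013])))
```

```text
0.013 38.4 468.7
 side bottom corner, in crop 611.7 559.2
0.023 38.1 464.0
 side bottom corner, in crop 612.0 549.6
shift px -0.375 -1.375 0.9910110831260681
predicted 10mm [-0.09966216 -1.5809985 ]
side shift px 0.25 -2.25 0.9617175459861755 pred [ 0.07862155 -2.86584492]
```

Run:
```python
from h import *
yaw=-.096;F=np.array([[np.cos(yaw),-np.sin(yaw)],[np.sin(yaw),np.cos(yaw)]]);o=np.array([.612,.003])
for n,f0,f1 in(("scene","scene0","sc4"),("side","side0","sd4")):
    C=cam(n);a0=cv2.imread(f"pics/{f0}.png").astype(np.float32);a1=cv2.imread(f"pics/{f1}.png").astype(np.float32)
    for fx,fy in[(-.05,-.075),(-.05,-.025),(.01,-.072),(.01,-.024),(.01,.024)]:
        p=o+F@[fx,fy]; lev=(.07-fx)/.14
        z1=.023; z0=z1-.01*lev
        u,v=map(int,proj(C,[*p,z0])); h=9
        k=lambda i:cv2.resize(i,None,fx=8,fy=8,interpolation=cv2.INTER_CUBIC)
        r=cv2.matchTemplate(k(a1[v-h-5:v+h+6,u-h-5:u+h+6]),k(a0[v-h:v+h+1,u-h:u+h+1]),cv2.TM_CCOEFF_NORMED)
        _,m,_,l=cv2.minMaxLoc(r); pr=np.subtract(proj(C,[*p,z1]),proj(C,[*p,z0]))
        print(n,fx,fy,"dv",l[1]/8-5,"pred",pr[1].round(2),"ratio",((l[1]/8-5)/pr[1]).round(2),round(m,3))
```

```text
scene -0.05 -0.075 dv -1.0 pred -1.36 ratio 0.74 0.983
scene -0.05 -0.025 dv -1.125 pred -1.41 ratio 0.8 0.971
scene 0.01 -0.072 dv -0.5 pred -0.65 ratio 0.76 0.972
scene 0.01 -0.024 dv -0.5 pred -0.68 ratio 0.74 0.983
scene 0.01 0.024 dv -0.625 pred -0.7 ratio 0.89 0.99
side -0.05 -0.075 dv -2.25 pred -2.43 ratio 0.93 0.988
side -0.05 -0.025 dv -2.0 pred -2.39 ratio 0.84 0.989
side 0.01 -0.072 dv -1.25 pred -1.21 ratio 1.04 0.95
side 0.01 -0.024 dv -1.125 pred -1.19 ratio 0.95 0.958
side 0.01 0.024 dv -1.25 pred -1.17 ratio 1.07 0.961
```

The tray is at about 85% of the rise (≈ -0.01 rad). That is inside tolerance, but I'll nudge the wedge 5 mm further for margin.

```bash
python3 -c "
from h import *
go(.505,.044,.06,-.096);go(.505,.044,.012,-.096)"
```

```text
shift [-0.0803, 0.1217, 0.1521] turn [-0.0, 0.1, -0.2] rows 3.4 j6 -0.07 t 7.15 F [ 0.5  0.8 -1. ] w 0.0856
shift [-0.0802, 0.1217, 0.2001] turn [-0.0, 0.1, -0.2] rows 4.0 j6 -0.07 t 7.15 F [ 0.5  0.8 -1. ] w 0.0856
```

>>> carry_out([
  [-0.03,0.045,0.02,0,0,0,1],
  [-0.06,0.09,0.05,0,0,0,1],
  [-0.08,0.1217,0.1,0,0,0,1],
  [-0.08,0.1217,0.152,0,0,0,1],
  [-0.08,0.1217,0.199,0,0,0,1],
])

```text
clock: 7.78
ee_pos: [0.5046, 0.0476, 0.0096]
tool_rot: [-0.146, -3.137, -0.0]
force: [0.0, -0.2, 0.2]
gripper_width: 0.0852
```

>>> carry_out([
  [0,0,0,0,0,0,-1],
  [0,0,0,0,0,0,-1],
  [0,0,0,0,0,0,-1],
  [0,0,0,0,0,0,-1],
  [0,0,0,0,0,0,-1],
])

```text
clock: 8.4
ee_pos: [0.5069, 0.0453, 0.0149]
tool_rot: [0.152, 3.133, -0.0]
force: [-1.1, -1.2, 6.2]
gripper_width: 0.0293
```

>>> carry_out([
  [-0.001,0,-0.001,0,0,0,-1],
  [-0.003,0,-0.001,0,0,0,-1],
  [-0.005,0,-0.001,0,0,0,-1],
  [-0.006,0,-0.001,0,0,0,-1],
  [-0.006,0,-0.001,0,0,0,-1],
])

```text
clock: 9.02
ee_pos: [0.5069, 0.0453, 0.0148]
tool_rot: [-0.15, -3.132, -0.001]
force: [-13.0, -0.2, 20.3]
gripper_width: 0.0292
```

>>> carry_out([
  [0,0,-0.001,0,0,0,-1],
  [0,0,-0.002,0,0,0,-1],
  [0,0,-0.002,0,0,0,-1],
  [0,0,-0.002,0,0,0,-1],
])

```text
clock: 9.52
ee_pos: [0.5082, 0.0453, 0.015]
tool_rot: [-0.15, -3.133, -0.001]
force: [-6.8, 0.0, 3.3]
gripper_width: 0.0289
```

>>> carry_out([
  [0,0,-0.001,0,0,0,-1],
  [-0.001,0,-0.001,0,0,0,-1],
  [-0.002,0,-0.001,0,0,0,-1],
  [-0.002,0,-0.001,0,0,0,-1],
])

```text
clock: 10.02
ee_pos: [0.5128, 0.045, 0.016]
tool_rot: [-0.151, -3.138, -0.0]
force: [-2.2, -0.2, -2.6]
gripper_width: 0.0292
```

>>> carry_out([
  [0,0,0.001,0,0,0,-1],
  [0,0,0.001,0,0,0,0.6],
  [0,0,0.001,0,0,0,1],
  [0,0,0.001,0,0,0,1],
  [0,0,-0.04,0,0,0,1],
])

```text
clock: 10.65
ee_pos: [0.5103, 0.0446, 0.0542]
tool_rot: [-0.151, -3.132, 0.002]
force: [1.4, 1.1, 0.6]
gripper_width: 0.0852
```

>>> carry_out([
  [0,0,-0.06,0,0,0,1],
  [0,-0.02,-0.11,0,0,0,1],
  [0.01,-0.08,-0.12,0,0,0,1],
  [0.01,-0.14,-0.12,0,0,0,1],
  [0.01,-0.2,-0.12,0,0,0,1],
])

```text
clock: 11.28
ee_pos: [0.4839, -0.1549, 0.1773]
tool_rot: [0.149, 3.135, -0.001]
force: [1.6, 0.0, 0.2]
gripper_width: 0.0854
```

>>> carry_out([
  [0,-0.06,-0.02,0,0,0,1],
  [0,-0.12,-0.03,0,0,0,1],
  [0,-0.18,-0.03,0,0,0,1],
  [0,-0.18,-0.03,0,0,0,1],
])

```text
clock: 11.78
ee_pos: [0.4656, -0.3368, 0.2062]
tool_rot: [0.161, 3.136, -0.003]
force: [1.2, 0.3, -0.5]
gripper_width: 0.0854
```

Run:
```python
from h import *
go(.493,-.37,.2,-.096)
C=cam("wrist");im=capture("wrist");a=capture("scene");save(im,"w5");save(a,"sc5")
for p in[(.434,-.37,.046),(.552,-.386,.046),(.526,-.286,.046)]:print(np.round(proj(C,p)))
W=np.vstack([im[50:350],np.zeros((0,640,3),np.uint8)]);
W=np.hstack([W, cv2.resize(a[190:310,300:364],(160,300))]);save(W,"c5")
```

```text
shift [-0.0306, -0.0303, 0.0063] turn [-0.1, 0.1, -0.4] rows 0.7 j6 -0.52 t 11.78 F [ 1.2  0.3 -0.5] w 0.0854
[281. 159.]
[281. 265.]
[370. 236.]
```

View pics/c5.png

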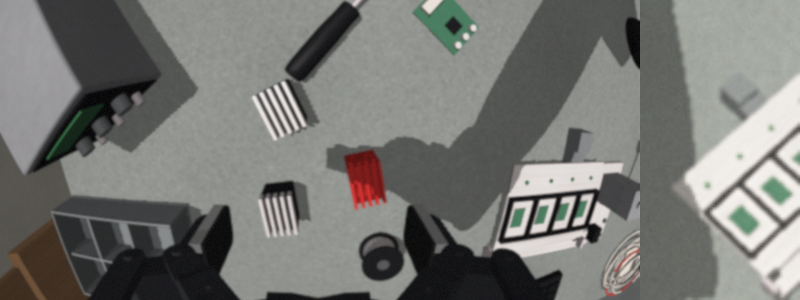

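The wrist view shows module A at (280,160) near the screwdriver's handle, module B at (279,263) with the red block to its right (365,230), and the reel at (380,305). Next I'll get their poses from the bright fins.

```bash
cat > mod.py <<'E'
from h import *
def modules(im,C,guess,h=.046):
    for g in guess:
        u,v=np.round(proj(C,[*g,h])).astype(int); r=45
        x0,y0=max(u-r,0),max(v-r,0); P=im[y0:v+r,x0:u+r].astype(int)
        m=((P.min(2)>165)).astype(np.uint8); m=cv2.morphologyEx(m,cv2.MORPH_CLOSE,np.ones((7,7)))
        n,l,st,ce=cv2.connectedComponentsWithStats(m)
        i=1+np.argmin([np.hypot(*(ce[k]-[u-x0,v-y0]))-0.05*st[k,4] for k in range(1,n)])
        c=max(cv2.findContours((l==i).astype(np.uint8),0,2)[0],key=cv2.contourArea).reshape(-1,2)+[x0,y0]
        w=np.array([pl(C,*q,h)[:2] for q in c],np.float32)*1000
        (cx,cy),(a,b),t=cv2.minAreaRect(w)
        if a<b:a,b,t=b,a,t-90
        print("centre",round(cx/1000,4),round(cy/1000,4),"sizes",round(a,1),round(b,1),"long-axis deg",round((t+90)%180-90,1))
E
python3 - <<'E'
from mod import *
im=cv2.imread("pics/w5.png")[:,:,::-1];modules(im,cam("wrist"),[(.434,-.37),(.552,-.386)])
im=cv2.imread("pics/sc5.png")[:,:,::-1];modules(im,cam("scene"),[(.434,-.37),(.552,-.386)])
E
```

```text
centre 0.4365 -0.3686 sizes 51.3 37.3 long-axis deg 19.0
centre 0.5544 -0.3861 sizes 50.3 36.9 long-axis deg 2.5
centre 0.4392 -0.3784 sizes 55.0 51.1 long-axis deg 19.0
centre 0.5841 -0.3756 sizes 175.3 145.2 long-axis deg -46.8
```

```bash
python3 -c "
from h import *
go(.5544,-.386,.09,.044);go(.5544,-.386,.014,.044)"
```

```text
shift [-0.0931, -0.0443, 0.116] turn [0.0, -0.0, -8.1] rows 2.5 j6 -0.52 t 11.88 F [0.2 0.7 0. ] w 0.086
shift [-0.0931, -0.0443, 0.192] turn [0.0, -0.0, -8.1] rows 3.5 j6 -0.52 t 11.88 F [0.2 0.7 0. ] w 0.086
```

>>> carry_out([
  [-0.04,-0.022,0.04,0,0,-4,0.5],
  [-0.08,-0.04,0.08,0,0,-8.1,0.5],
  [-0.0931,-0.0443,0.116,0,0,-8.1,0.5],
  [-0.0931,-0.0443,0.16,0,0,-8.1,0.5],
  [-0.0931,-0.0443,0.192,0,0,-8.1,0.5],
])

```text
clock: 12.5
ee_pos: [0.5549, -0.3825, 0.012]
tool_rot: [0.076, -3.138, -0.003]
force: [0.0, -0.6, -0.1]
gripper_width: 0.064
```

>>> carry_out([
  [0,0,0,0,0,0,0.5],
  [0,0,0,0,0,0,-1],
  [0,0,0,0,0,0,-1],
  [0,0,0,0,0,0,-1],
  [0,0,0,0,0,0,-1],
])

```text
clock: 13.12
ee_pos: [0.5568, -0.3863, 0.0173]
tool_rot: [-0.071, 3.136, -0.004]
force: [1.5, 0.6, 6.5]
gripper_width: 0.0355
```

>>> carry_out([
  [0,0,-0.01,0,0,0,-1],
  [0,0,-0.05,0,0,0,-1],
  [0,0,-0.1,0,0,0,-1],
  [0.02,0.06,-0.14,0,0,0,-1],
  [0.04,0.12,-0.18,0,0,0,-1],
])

```text
clock: 13.75
ee_pos: [0.5162, -0.286, 0.1824]
tool_rot: [-0.069, 3.14, 0.0]
force: [-0.1, 0.9, 0.1]
gripper_width: 0.0355
```

```bash
python3 -c "
from h import *
go(.46,-.13,.25,-.096)"
```

```text
shift [0.0492, 0.1583, -0.0675] turn [0.0, 0.0, 8.0] rows 2.9 j6 -0.55 t 13.75 F [-0.1  0.9  0.1] w 0.0355
```

>>> carry_out([
  [0.018,0.055,-0.022,0,0,3,-1],
  [0.036,0.11,-0.045,0,0,6,-1],
  [0.049,0.158,-0.067,0,0,8,-1],
  [0.049,0.158,-0.067,0,0,8,-1],
])

```text
clock: 14.25
ee_pos: [0.4604, -0.1287, 0.251]
tool_rot: [0.141, 3.134, -0.001]
force: [-0.5, 0.2, -1.8]
gripper_width: 0.0354
```

Run:
```python
from h import *
go(.46,-.13,.25,-.096)
C=cam("wrist");im=capture("wrist");save(im,"w6")
W=np.vstack([cv2.resize(im[150:400,240:560],(800,600),interpolation=cv2.INTER_CUBIC)]);save(W,"c6")
```

```text
shift [0.0003, -0.0013, 0.001] turn [-0.0, 0.2, 0.3] rows 0.0 j6 -0.18 t 14.25 F [-0.5  0.2 -1.8] w 0.0354
```

View pics/c6.png

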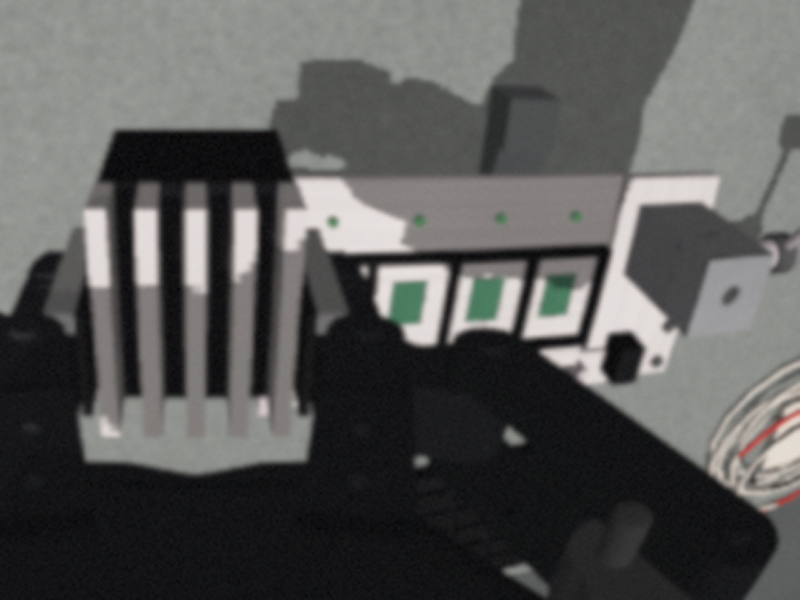

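The view shows the held module squarely in the jaws (rear bottom edge at crop v≈131). It also shows the green pocket marks at crop (408,303), (485,299) and (556,296), the bore at (731,295) and the wedge cube under the front edge. Now I'll compute the pocket and bore positions.

Run:
```python
from h import *
C=cam("wrist"); s=read_state()
c=lambda u,v:(240+u/2.5-.3,150+v/2.4-.3)
g=[pl(C,*c(*p),.023) for p in[(408,303),(485,299),(556,296)]]
print("pads",np.round(g,4).tolist()); d=g[2]-g[0];print("pitch",np.linalg.norm(d)/2,"yaw",np.arctan2(-d[0],d[1]))
print("front edge",[pl(C,*c(*p),.023).round(4).tolist() for p in[(294,177),(625,176)]])
print("bore",pl(C,*c(731,295),.092))
zb=s["ee_pos"][2]-.0173
for p in[(115,131),(278,131)]:
    q=pl(C,*c(*p),zb); print("module rear bottom, tool frame",toolrel(q).round(4))
# scene camera, green blobs
im=cv2.imread("pics/sc5.png");hsv=cv2.cvtColor(im,cv2.COLOR_BGR2HSV)
S=cam("scene");m=cv2.inRange(hsv[225:300,330:400],(50,70,40),(90,255,200));n,l,st,ce=cv2.connectedComponentsWithStats(m)
for i in range(1,n):
    if st[i,4]>20:print("scene pad",pl(S,330+ce[i][0],225+ce[i][1],.023).round(4),st[i,4])
```

```text
pads [[0.619, -0.023, 0.023], [0.6232, 0.0242, 0.023], [0.6288, 0.0711, 0.023]]
pitch 0.047327719248221246 yaw -0.10390445102565415
front edge [[0.532, -0.0852, 0.023], [0.5524, 0.109, 0.023]]
bore [0.60411874 0.15034057 0.092     ]
module rear bottom, tool frame [ 0.0261 -0.0167  0.0172]
module rear bottom, tool frame [0.0261 0.0188 0.0172]
scene pad [0.628  0.0739 0.023 ] 39
scene pad [0.6245 0.0262 0.023 ] 39
scene pad [ 0.6185 -0.0218  0.023 ] 43
scene pad [ 0.6141 -0.0698  0.023 ] 49
```

```bash
python3 -c "
from h import *
go(.6152,-.0704,.11,-.10);go(.6152,-.0704,.055,-.10)"
```

```text
shift [-0.1479, 0.0737, 0.1402] turn [-0.0, 0.2, 0.5] rows 3.5 j6 -0.18 t 14.3 F [ 1.  -0.5 -0.7] w 0.0353
shift [-0.1477, 0.0738, 0.1952] turn [-0.0, 0.2, 0.5] rows 4.1 j6 -0.18 t 14.3 F [ 1.  -0.5 -0.7] w 0.0353
```

>>> carry_out([
  [-0.05,0.025,0.035,0,0,0.5,-1],
  [-0.1,0.05,0.07,0,0,0.5,-1],
  [-0.135,0.068,0.115,0,0.2,0.5,-1],
  [-0.1478,0.0737,0.14,0,0.2,0.5,-1],
  [-0.1478,0.0737,0.165,0,0.2,0.5,-1],
])

```text
clock: 14.92
ee_pos: [0.6154, -0.0723, 0.0795]
tool_rot: [-0.162, -3.131, -0.0]
force: [-0.7, 0.1, -0.4]
gripper_width: 0.0353
```

Run:
```python
from h import *
C=cam("wrist");go(.6152,-.0704,.055,-.10);go(.6152,-.0704,.0405,-.10)
save(cv2.resize(capture("wrist")[150:400,160:480],(800,600)),"c7")
```

```text
shift [0.0002, 0.0019, 0.0245] turn [-0.0, -0.4, -0.2] rows 0.4 j6 -0.01 t 14.93 F [-0.7  0.1 -0.4] w 0.0353
shift [0.0001, 0.0019, 0.039] turn [-0.0, -0.4, -0.2] rows 0.6 j6 -0.01 t 14.93 F [-0.7  0.1 -0.4] w 0.0353
```

>>> carry_out([
  [0,0.001,0.012,0,0,0,-1],
  [0,0.001,0.022,0,0,0,-1],
  [0,0.001,0.03,0,0,0,-1],
  [0,0.001,0.034,0,0,0,-1],
  [0,0.001,0.034,0,0,0,-1],
])

```text
clock: 15.6
ee_pos: [0.6148, -0.0707, 0.0493]
tool_rot: [-0.161, -3.134, -0.0]
force: [0.6, -0.3, -0.7]
gripper_width: 0.0352
```

Run:
```python
from h import *
go(.6152,-.0704,.0405,-.10)
```

```text
shift [-0.0004, 0.0003, 0.0088] turn [-0.0, -0.2, -0.2] rows 0.1 j6 -0.01 t 15.6 F [ 0.6 -0.3 -0.7] w 0.0352
```

>>> carry_out([
  [0,0,0.003,0,0,0,-1],
  [0,0,0.006,0,0,0,-1],
  [0,0,0.009,0,0,0,-1],
  [0,0,0.009,0,0,0,-1],
])

```text
clock: 16.1
ee_pos: [0.615, -0.0707, 0.0411]
tool_rot: [-0.161, -3.135, -0.0]
force: [-1.6, 0.2, 4.2]
gripper_width: 0.0351
```

>>> carry_out([
  [0,0,-0.001,0,0,0,0.2],
  [0,0,-0.001,0,0,0,0.3],
  [0,0,-0.001,0,0,0,0.3],
  [0,0,-0.04,0,0,0,0.3],
  [0,0,-0.09,0,0,0,0.3],
])

```text
clock: 16.73
ee_pos: [0.6138, -0.0706, 0.1292]
tool_rot: [-0.161, -3.13, -0.001]
force: [1.1, -0.2, 0.5]
gripper_width: 0.0549
```

>>> carry_out([
  [0.04,-0.03,-0.02,0,0,0,0.5],
  [0.08,-0.07,-0.04,0,0,0,0.5],
  [0.12,-0.11,-0.05,0,0,0,0.5],
  [0.15,-0.15,-0.05,0,0,0,0.5],
  [0.15,-0.19,-0.05,0,0,0,0.5],
])

```text
clock: 17.35
ee_pos: [0.4443, -0.2449, 0.1812]
tool_rot: [-0.162, -3.134, -0.001]
force: [1.1, 0.4, 0.6]
gripper_width: 0.0642
```

Run:
```python
from mod import *
go(.4365,-.3686,.12,.33);
C=cam("wrist");im=capture("wrist");save(im,"w8");modules(im,C,[(.4365,-.3686)]);modules(im,C,[(.6142,-.0702)],.069);print(proj(C,[.4365,-.3686,.046]),proj(C,[.6142,-.0702,.069]))
S=cam("scene");im2=capture("scene");save(np.hstack([im[:, 100:],cv2.resize(im2[200:400,180:310],(260,400))]),"c8");save(im2,"sc8")
```

```text
shift [-0.0053, -0.1238, 0.0612] turn [0.1, -0.2, -24.8] rows 2.3 j6 -0.4 t 17.35 F [1.1 0.4 0.6] w 0.0642
centre 0.4327 -0.3679 sizes 0.0 0.0 long-axis deg 0.0
centre 0.5881 -0.0358 sizes 76.6 27.8 long-axis deg 39.4
(np.float64(192.19241019821158), np.float64(198.77519106293153)) (np.float64(480.0103783737472), np.float64(323.69094602705616))
```

View pics/c8.png

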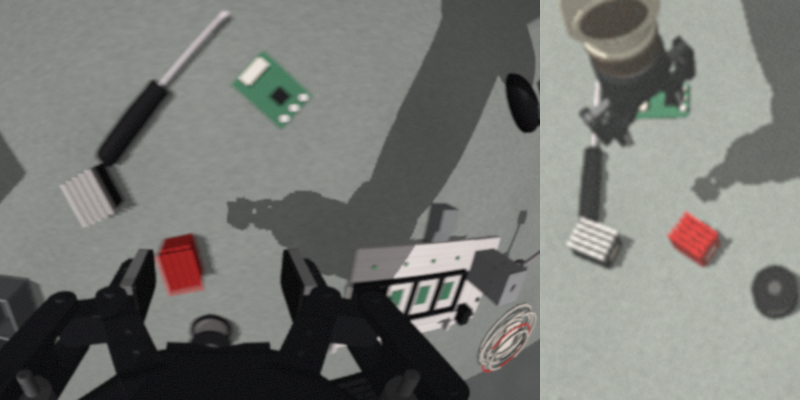

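Module A is unchanged at wrist (190,198), beside the driver's handle. The placed module is hidden behind the finger, so I'll check it later. Picking A now.

>>> carry_out([
  [-0.002,-0.04,0.01,0,0,-8,0.4],
  [-0.004,-0.08,0.03,0,0,-16,0.4],
  [-0.0053,-0.1238,0.045,0,0,-24.8,0.4],
  [-0.0053,-0.1238,0.061,0,0,-24.8,0.4],
  [-0.0053,-0.1238,0.09,0,0,-24.8,0.4],
])

```text
clock: 18.08
ee_pos: [0.4397, -0.3679, 0.0905]
tool_rot: [0.514, -3.098, -0.0]
force: [-0.8, -0.1, 0.6]
gripper_width: 0.0594
```

Run:
```python
from mod import *
C=cam("wrist");go(.4365,-.3686,.014,.33);im=capture("wrist");save(im,"w9")
```

```text
shift [0.0031, 0.0004, 0.0765] turn [0.0, -0.1, -0.1] rows 1.2 j6 -1.02 t 18.07 F [-0.8 -0.1  0.6] w 0.0594
```

View pics/w9.png

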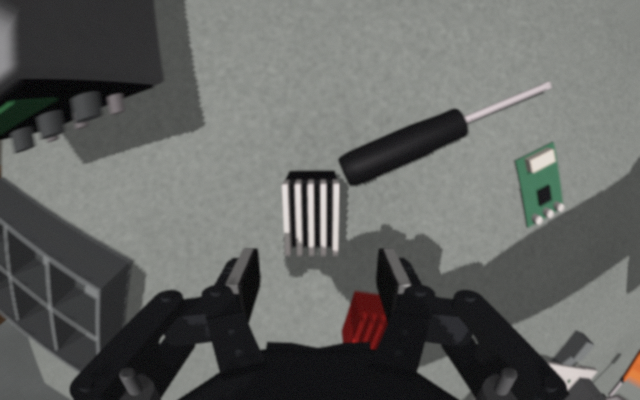

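Module A is centred at (311,216), nearly square to the jaws. The driver's end (345,165) is clear of the right finger's spot.

Run:
```python
from h import *
C=cam("wrist")
q=[pl(C,*p,.046) for p in[(283,180),(338,180),(340,252),(285,252)]];print(np.round(q,4)[:,:2].tolist()); m=np.mean(q,0);print(m)
for d in(.014,): go(m[0],m[1],d,.33)
```

```text
[[0.411, -0.395], [0.4003, -0.3634], [0.4452, -0.3456], [0.4568, -0.3798]]
[ 0.42835999 -0.3709483   0.046     ]
shift [0.0097, -0.003, 0.0718] turn [0.4, -0.4, -0.0] rows 1.2 j6 -1.02 t 18.12 F [-2.1  1.2 -2.2] w 0.0598
```

>>> carry_out([
  [0.005,-0.002,0.03,0,0,0,0.4],
  [0.007,-0.002,0.06,0,0,0,0.4],
  [0.007,-0.002,0.073,0,0,0,0.4],
  [0.007,-0.002,0.073,0,0,0,0.4],
  [0.007,-0.002,0.073,0,0,0,-1],
])

```text
clock: 18.75
ee_pos: [0.4337, -0.3724, 0.019]
tool_rot: [0.516, -3.097, 0.001]
force: [-0.9, -0.0, -0.1]
gripper_width: 0.0427
```

>>> carry_out([
  [0,0,0,0,0,0,-1],
  [0,0,0,0,0,0,-1],
  [0,0,0,0,0,0,-1],
  [0,0,0,0,0,0,-1],
])

```text
clock: 19.25
ee_pos: [0.4339, -0.3731, 0.0194]
tool_rot: [0.516, -3.098, 0.003]
force: [0.6, 0.0, 5.6]
gripper_width: 0.0352
```

>>> carry_out([
  [0,0,-0.01,0,0,0,-1],
  [0,0,-0.05,0,0,0,-1],
  [0,0,-0.1,0,0,0,-1],
  [0,0.05,-0.13,0,0,8,-1],
  [0,0.1,-0.16,0,0,16,-1],
])

```text
clock: 19.88
ee_pos: [0.3999, -0.2765, 0.1788]
tool_rot: [0.07, -3.137, -0.002]
force: [0.6, 0.1, -1.1]
gripper_width: 0.0355
```

```bash
python3 -c "
from h import *
go(.48,-.1,.2,-.10)"
```

```text
shift [-0.0879, 0.1727, -0.0213] turn [0.0, -0.2, 8.3] rows 3.1 j6 -0.65 t 19.88 F [ 0.6  0.1 -1.1] w 0.0355
```

>>> carry_out([
  [-0.03,0.055,-0.01,0,0,3,-1],
  [-0.06,0.11,-0.021,0,0,6,-1],
  [-0.088,0.173,-0.021,0,0,8.3,-1],
  [-0.088,0.173,-0.021,0,0,8.3,-1],
  [-0.088,0.173,-0.021,0,0,8.3,-1],
])

```text
clock: 20.5
ee_pos: [0.4794, -0.0999, 0.1984]
tool_rot: [-0.145, -3.133, 0.0]
force: [-0.0, -0.8, -0.5]
gripper_width: 0.0353
```

Run:
```python
from h import *
C=cam("wrist"); s=read_state(); im=capture("wrist"); save(im,"w10"); a=capture("scene"); save(a,"sc10")
go(.624,.0252,.11,-.10)
W=np.zeros((500,800,3),np.uint8);W[:,:400]=cv2.resize(im[170:370,220:380],(400,500));W[:,400:]=cv2.resize(a[210:310,310:390],(400,500),interpolation=cv2.INTER_CUBIC)
save(W,"c10")
```

```text
shift [-0.1325, 0.1398, 0.0877] turn [-0.0, -0.3, 0.3] rows 3.4 j6 -0.11 t 20.6 F [-0.5  0.1 -1.7] w 0.0353
```

View pics/c10.png

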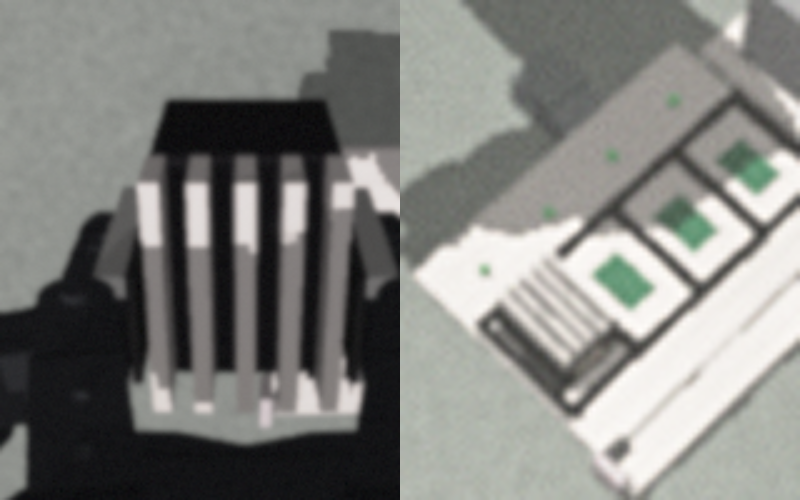

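Module B stands neatly in pocket 0 (right crop, ~(565,320)). The held module's rear bottom edge is at left crop v≈100, square to the jaws.

Run:
```python
from h import *
C=cam("wrist"); s=read_state(); zb=s["ee_pos"][2]-.0194
for u in(168,325):print(toolrel(pl(C,220+u/2.5-.3,170+100/2.5-.3,zb)).round(4))
```

```text
[ 0.0223 -0.0164  0.0195]
[0.0223 0.0184 0.0195]
```

>>> carry_out([
  [-0.03,0.05,0.01,0,0,0,-1],
  [-0.07,0.1,0.03,0,0,0,-1],
  [-0.11,0.13,0.06,0,0,0,-1],
  [-0.1297,0.1395,0.085,0,0,0,-1],
  [-0.1297,0.1395,0.105,0,0,0,-1],
])

```text
clock: 21.22
ee_pos: [0.6227, 0.025, 0.0909]
tool_rot: [-0.15, -3.133, 0.0]
force: [-0.6, -0.2, -1.5]
gripper_width: 0.0351
```

>>> carry_out([
  [0,0,0.01,0,0,0,-1],
  [0,0,0.02,0,0,0,-1],
  [0,0,0.03,0,0,0,-1],
  [0,0,0.035,0,0,0,-1],
  [0,0,0.035,0,0,0,-1],
])

```text
clock: 21.85
ee_pos: [0.6215, 0.0263, 0.0581]
tool_rot: [-0.148, -3.134, -0.0]
force: [-0.9, -0.1, -1.2]
gripper_width: 0.0356
```

```bash
python3 -c "
from h import *
go(.6211,.0252,.0424,-.10)"
```

```text
shift [0.0002, -0.0012, 0.0157] turn [-0.0, -0.2, 0.3] rows 0.3 j6 0.14 t 21.85 F [-0.9 -0.1 -1.2] w 0.0356
```

>>> carry_out([
  [0,-0.001,0.006,0,0,0,-1],
  [0,-0.001,0.01,0,0,0,-1],
  [0,-0.001,0.014,0,0,0,-1],
  [0,-0.001,0.016,0,0,0,-1],
  [0,-0.001,0.016,0,0,0,-1],
])

```text
clock: 22.48
ee_pos: [0.6216, 0.0254, 0.0433]
tool_rot: [-0.148, -3.135, -0.0]
force: [-2.0, -0.1, 5.3]
gripper_width: 0.035
```

>>> carry_out([
  [0,0,-0.001,0,0,0,0.2],
  [0,0,-0.001,0,0,0,0.3],
  [0,0,-0.001,0,0,0,0.3],
  [0,0,-0.05,0,0,0,0.3],
  [0,0,-0.11,0,0,0,0.3],
])

```text
clock: 23.1
ee_pos: [0.6206, 0.0253, 0.1513]
tool_rot: [-0.148, -3.13, 0.0]
force: [1.6, 0.4, 0.2]
gripper_width: 0.0556
```

>>> carry_out([
  [0.04,0.03,-0.04,0,0,0,0.3],
  [0.08,0.07,-0.07,0,0,0,0],
  [0.12,0.11,-0.09,0,0,0,0],
  [0.16,0.15,-0.09,0,0,0,0],
  [0.2,0.19,-0.09,0,0,0,0],
])

```text
clock: 23.72
ee_pos: [0.44, 0.2346, 0.2434]
tool_rot: [-0.148, -3.136, -0.002]
force: [-0.3, -0.3, -0.0]
gripper_width: 0.0426
```

Run:
```python
from h import *
go(.428,.385,.24,-.1)
a=capture("scene");save(a,"sc11");b=capture("side");save(b,"sd11");im=capture("wrist");save(im,"w11")
W=np.zeros((600,800,3),np.uint8)
W[:,:400]=cv2.resize(a[110:310,310:443],(400,600),interpolation=cv2.INTER_CUBIC);W[:300,400:]=cv2.resize(b[150:250,290:423],(400,300),interpolation=cv2.INTER_CUBIC);W[300:,400:]=cv2.resize(im[50:350,120:520],(400,300))
save(W,"c11")
C=cam("scene")
```

```text
shift [0.0261, 0.1486, 0.0037] turn [0.1, -0.1, 0.3] rows 2.4 j6 0.58 t 23.73 F [-0.3 -0.3 -0. ] w 0.0426
```

View pics/c11.png

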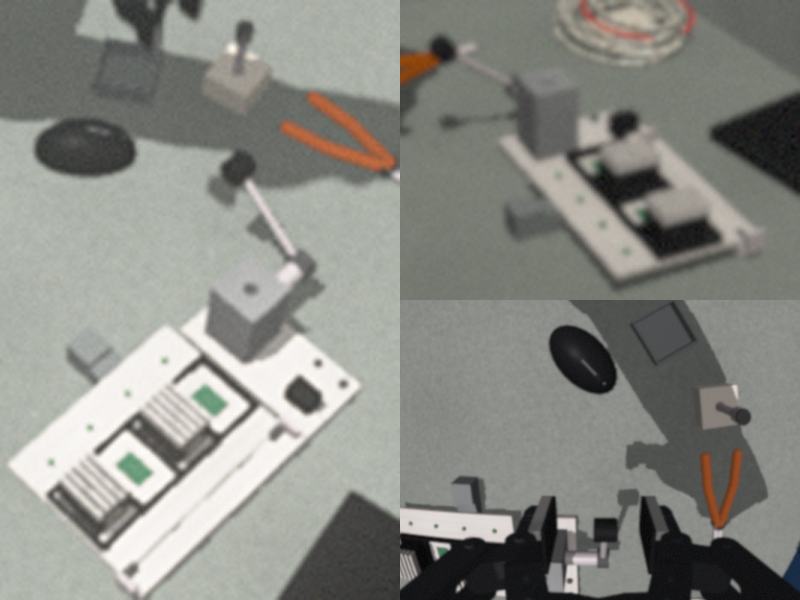

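Both modules are seated in pockets 0 and 2 (c11: (95,485) and (172,415)). The wedge is in place, the lever is unmoved and the pin is in its stand (scene crop (244,40)). I've viewed 14 pictures. Next I'll measure the pin head and the bore from matching camera poses, so that any calibration bias cancels.

Run:
```python
from h import *
C=cam("wrist");S=cam("scene");D=cam("side")
print("head tri",tri([ray(S,390.8,120.9),ray(C,458,166)]).round(4),"scene top plane",pl(S,391,119.5,.095).round(4))
print("knob", tri([ray(S,310+238/3.008-.3,110+167/3-.3),ray(D,290+443/3.008-.3,150+48/3-.3)]).round(4))
print("pivot lever root", pl(S,310+300/3.008,110+265/3,.046).round(4))
go(.49,.385,.2,-.1)
```

```text
head tri [0.4272 0.3828 0.0923] scene top plane [0.4257 0.3859 0.095 ]
knob [ 0.6735 -0.0515  0.3224]
pivot lever root [0.6141 0.2281 0.046 ]
shift [-0.0371, 0.1537, 0.0431] turn [0.0, -0.2, 0.6] rows 2.6 j6 0.58 t 23.88 F [1.4 0.2 0.2] w 0.0428
```

>>> carry_out([
  [-0.012,0.05,0.014,0,0,0,0],
  [-0.025,0.1,0.028,0,0,0,0],
  [-0.037,0.1537,0.043,0,0,0.5,0],
  [-0.037,0.1537,0.043,0,0,0.5,0],
  [-0.037,0.1537,0.043,0,0,0.5,0],
])

```text
clock: 24.5
ee_pos: [0.4927, 0.3817, 0.1989]
tool_rot: [-0.163, -3.133, 0.002]
force: [-0.4, -0.4, -0.4]
gripper_width: 0.0429
```

Run:
```python
from h import *
s=read_state();C=cam("wrist",s);im=capture("wrist");save(im,"w12");print(s["ee_pos"])
D=cam("side");S=cam("scene");print("knob", tri([ray(S,310+238/3.008-.3,110+167/3-.3),ray(D,304,166)]).round(4))
u,v=np.round(proj(C,(.427,.384,.098))).astype(int);print(u,v)
P=im[v-45:v+45,u-45:u+45].astype(int);m=(P.mean(2)<110)
for r in range(0,90,3):print("".join("#" if x else "." for x in m[r,::2]))
```

```text
[0.49268532 0.38166463 0.19890155]
knob [0.528  0.235  0.1163]
311 124
#############################################
#############################################
#############################################
#############################################
################################.....########
#######################..............########
.##############......................########
...#########..........................#######
....########..........................#######
......######..........................#######
........####..........................#######
.........####.........########.........######
..........###........##########........######
...........##.......############.......######
............##......############.......######
.............#.......###########.......######
.....................##########.........#####
.......................######...........#####
........................................#####
........................................#####
........................................#####
................................#############
.......................######################
.........................####################
..........................###################
............................#################
.............................################
..............................###############
................................#############
.................................############
```

Run:
```python
from h import *
C=cam("wrist");im=cv2.imread("pics/w12.png",0)
P=im[85:160,282:345];m=(P<110).astype(np.uint8)
n,l,st,ce=cv2.connectedComponentsWithStats(m)
for i in range(1,n):
    x,y,w,h,a=st[i]
    if 200<a<900:
        c=(282+x+w/2-.5,85+y+h/2-.5);print(st[i],c,pl(C,*c,.098).round(4),pl(C,*c,.092).round(4))
q=pl(C,318,121,.096);go(q[0],q[1],.12,-.1);go(q[0],q[1],.075,-.1)
```

```text
[  0   0  63  40 864] (np.float64(313.0), np.float64(104.5)) [0.4119 0.3869 0.098 ] [0.4118 0.3868 0.092 ]
[ 24  25  23  23 410] (np.float64(317.0), np.float64(121.0)) [0.4252 0.3886 0.098 ] [0.4254 0.3886 0.092 ]
[ 24  55  39  20 486] (np.float64(325.0), np.float64(149.5)) [0.4485 0.3925 0.098 ] [0.4492 0.3926 0.092 ]
shift [0.0676, 0.0009, 0.0802] turn [-0.0, -0.2, -0.3] rows 1.7 j6 0.76 t 24.55 F [-0.2 -0.4 -0.3] w 0.0429
shift [0.0674, 0.0009, 0.1252] turn [-0.0, -0.2, -0.3] rows 2.3 j6 0.76 t 24.55 F [-0.2 -0.4 -0.3] w 0.0429
```

>>> carry_out([
  [0.04,0,0.02,0,0,0,0],
  [0.068,0.0005,0.06,0,0,0,0],
  [0.068,0.0005,0.09,0,0,0,0],
  [0.068,0.0005,0.124,0,0,0,0],
  [0.068,0.0005,0.124,0,0,0,0],
])

```text
clock: 25.18
ee_pos: [0.423, 0.3876, 0.075]
tool_rot: [-0.164, -3.131, 0.005]
force: [-0.3, 0.6, 0.1]
gripper_width: 0.0427
```

>>> carry_out([
  [0,0,0,0,0,0,-1],
  [0,0,0,0,0,0,-1],
  [0,0,0,0,0,0,-1],
  [0,0,0,0,0,0,-1],
  [0,0,0,0,0,0,-1],
], force=40)

```text
clock: 25.8
ee_pos: [0.4256, 0.3908, 0.0784]
tool_rot: [0.162, 3.137, 0.003]
force: [-0.5, -2.3, 8.1]
gripper_width: 0.0165
```

>>> carry_out([
  [0,0,-0.01,0,0,0,-1],
  [0,0,-0.03,0,0,0,-1],
  [0,0,-0.06,0,0,0,-1],
  [0,0,-0.1,0,0,0,-1],
  [0,0,-0.14,0,0,0,-1],
])

```text
clock: 26.42
ee_pos: [0.4245, 0.3905, 0.2178]
tool_rot: [-0.161, -3.134, -0.001]
force: [0.6, 0.1, -0.7]
gripper_width: 0.0163
```

Run:
```python
from h import *
s=read_state();C=cam("wrist",s);im=capture("wrist");save(im,"w13");a=capture("scene");b=capture("side");save(b,"sd13")
W=np.hstack([cv2.resize(im[140:400,220:420],(460,598)),cv2.resize(b[60:260,200:310],(330,598),interpolation=cv2.INTER_CUBIC)]);save(W,"c13")
go(.665,.145,.2,-.1)
```

```text
shift [-0.2631, -0.2211, 0.0185] turn [0.3, 0.1, -0.2] rows 5.5 j6 0.84 t 26.57 F [-0.   0.4 -1.2] w 0.0163
```

View pics/c13.png

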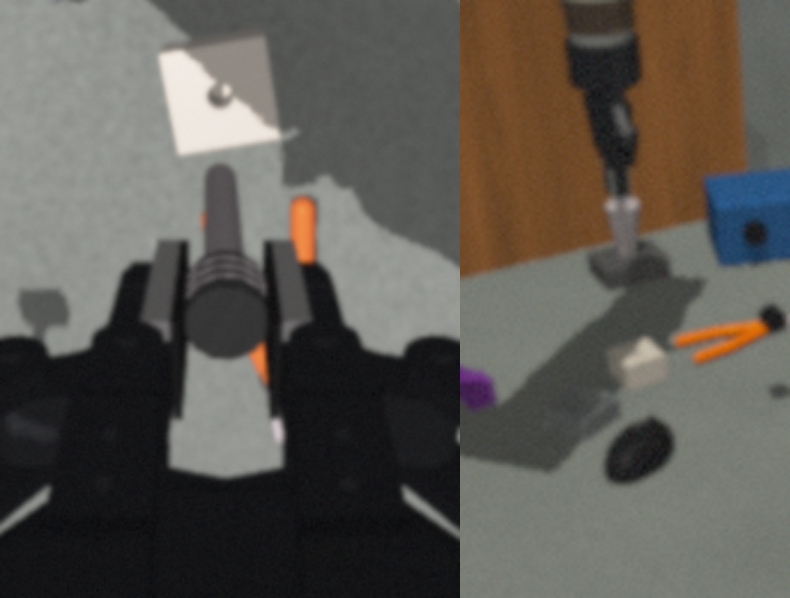

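The pin is held by the head, nearly upright: head top at crop (228,320), foot at (218,170). The stand is empty.

Run:
```python
from h import *
C=cam("wrist");z=read_state()["ee_pos"][2]-.0724
print("foot",toolrel(pl(C,220+219/2.3-.3,140+171/2.3-.3,z)).round(4),"head top",toolrel(pl(C,220+228/2.3-.3,140+320/2.3-.3,z+.092)).round(4))
go(.665,.145,.23,-.1)
```

```text
foot [ 0.0011 -0.0014  0.0724] head top [ 0.0017  0.0012 -0.0196]
shift [-0.2631, -0.2209, -0.0115] turn [0.3, 0.1, -0.2] rows 5.5 j6 0.84 t 26.57 F [-0.   0.4 -1.2] w 0.0163
```

>>> carry_out([
  [-0.05,-0.042,-0.015,0,0,0,-1],
  [-0.1,-0.084,-0.025,0,0,0,-1],
  [-0.15,-0.126,-0.025,0,0,0,-1],
  [-0.2,-0.168,-0.025,0,0,0,-1],
  [-0.24,-0.2,-0.02,0,0,0,-1],
])

```text
clock: 27.2
ee_pos: [0.642, 0.167, 0.2344]
tool_rot: [-0.161, -3.133, -0.001]
force: [0.0, -0.3, -0.8]
gripper_width: 0.0162
```

>>> carry_out([
  [-0.023,-0.021,0.005,0,0,0,-1],
  [-0.023,-0.021,0.01,0,0,0,-1],
  [-0.023,-0.021,0.01,0,0,0,-1],
  [-0.023,-0.021,0.01,0,0,0,-1],
])

```text
clock: 27.7
ee_pos: [0.661, 0.1465, 0.2252]
tool_rot: [-0.158, -3.133, -0.0]
force: [-0.6, -0.0, -1.1]
gripper_width: 0.0161
```

Run:
```python
from h import *
s=read_state();C=cam("wrist",s);im=capture("wrist");save(im,"w14");print(s["ee_pos"],s["clock"])
u,v=np.round(proj(C,(.605,.152,.092))).astype(int);print(u,v)
g=cv2.cvtColor(im,cv2.COLOR_RGB2GRAY);P=g[v-36:v+36,u-45:u+45]
for r in range(0,72,2):print(" ".join("%3d"%x for x in P[r,::4]))
```

```text
[0.66096306 0.14652987 0.22523745] 27.7
317 133
232  79  80 130 228 234 234 234 234 233 234 233 232 232 233 229 230 228 227 228 142 137 140
232  81  81 135 228 235 234 234 233 234 235 232 232 233 234 231 230 228 227 229 145 134 143
231  80  79 137 228 234 234 233 234 233 235 231 231 232 233 230 231 228 226 228 147 132 140
230  82  79 138 226 234 234 234 234 232 234 231 230 231 232 230 230 228 227 228 150 133 135
231  85  81 138 225 227 224 223 222 220 220 212 213 213 214 213 214 213 210 223 151 133 136
229  85  80 127 225 197 175 173 173 171 167 161 164 163 163 165 163 162 164 200 153 136 140
230  85  83 124 226 186 162 161 162 160 157 155 158 157 156 157 156 155 154 189 153 138 138
231  87  82 125 226 187 163 161 162 160 158 157 157 157 155 157 157 155 154 155 148 134 139
230  88  82 133 225 186 164 162 161 159 158 160 159 156 158 159 156 155 152 142 112 133 139
230  88  84 142 223 192 164 163 162 161 158 160 160 158 157 160 154 156 152 142  97  99 133
233  90  87 141 223 193 163 162 163 161 159 160 161 159 159 158 155 156 152 142  97  81 105
233  90  85 138 222 191 163 161 161 159 
[... 1559 characters left out ...]
 158 158 157 157 159 157 157 159 155 154 140  99  78  82
 47  88  83  92 200 210 161 160 160 158 158 158 157 161 160 158 158 157 155 140  95  79  82
 44  88  85 111 202 209 159 158 159 159 158 160 159 160 159 158 156 157 154 140  93  81  80
 45  93  82 118 205 208 160 160 160 161 162 161 162 163 160 159 158 158 158 159 108 118 102
 45  91  81 114 203 221 191 193 191 201 204 199 199 199 202 198 197 196 192 217 143 139 128
 39  92  82  99 203 232 229 228 225 230 230 227 224 226 229 226 226 226 222 227 138 141 142
 40  94  81  92 202 233 232 231 229 231 231 228 227 227 231 227 229 229 224 227 123 139 141
 38  91  82  92 195 233 231 232 228 231 231 228 228 228 230 227 228 229 224 227 120 142 139
```

Run:
```python
from h import *
s=read_state();C=cam("wrist",s);g=cv2.imread("pics/w14.png",0)
P=g[118:150,302:340];m=(P<147).astype(np.uint8);c=max(cv2.findContours(m,0,2)[0],key=cv2.contourArea)
x,y,w,h=cv2.boundingRect(c);print(cv2.minEnclosingCircle(c),(x,y,w,h));u,v=302+x+w/2-.5,118+y+h/2-.5
b=pl(C,u,v,.092);print("bore",u,v,b.round(4), "tool",s["ee_pos"].round(4))
# housing top centre
Q=g[97:169,272:362]
go(b[0],b[1],.18,-.1)
```

```text
((17.56779670715332, 15.228813171386719), 8.551153182983398) (10, 7, 17, 17)
bore 320.0 133.0 [0.6056 0.1549 0.092 ] tool [0.6611 0.1466 0.2256]
shift [0.0559, 0.0027, 0.0458] turn [0.0, -0.2, -0.1] rows 1.2 j6 0.32 t 27.75 F [ 0.8  0.1 -0.1] w 0.0165
```

>>> carry_out([
  [0.028,0.002,0.01,0,0,0,-1],
  [0.0562,0.0037,0.02,0,0,0,-1],
  [0.0562,0.0037,0.042,0,0,0,-1],
  [0.0562,0.0037,0.042,0,0,0,-1],
  [0.0562,0.0037,0.042,0,0,0,-1],
])

```text
clock: 28.38
ee_pos: [0.6065, 0.1553, 0.1845]
tool_rot: [-0.16, -3.136, -0.001]
force: [-0.1, 0.5, 0.2]
gripper_width: 0.016
```

Run:
```python
from h import *
s=read_state();C=cam("wrist",s);im=capture("wrist");save(im,"w15");print(s["ee_pos"].round(4),s["tool_rot"].round(3))
print("pred foot",proj(C,s["ee_pos"]-[0,0,.0724]),"pred bore",proj(C,(.6056,.1549,.092)))
save(cv2.resize(im[170:310,240:400],(800,600) if 0 else (685,600),interpolation=cv2.INTER_CUBIC),"c15")
```

```text
[0.6065 0.1553 0.1845] [-1.600e-01 -3.136e+00 -1.000e-03]
pred foot (np.float64(316.7725856032836), np.float64(215.6796858534573)) pred bore (np.float64(316.17344870210167), np.float64(206.20872155122854))
```

View pics/c15.png

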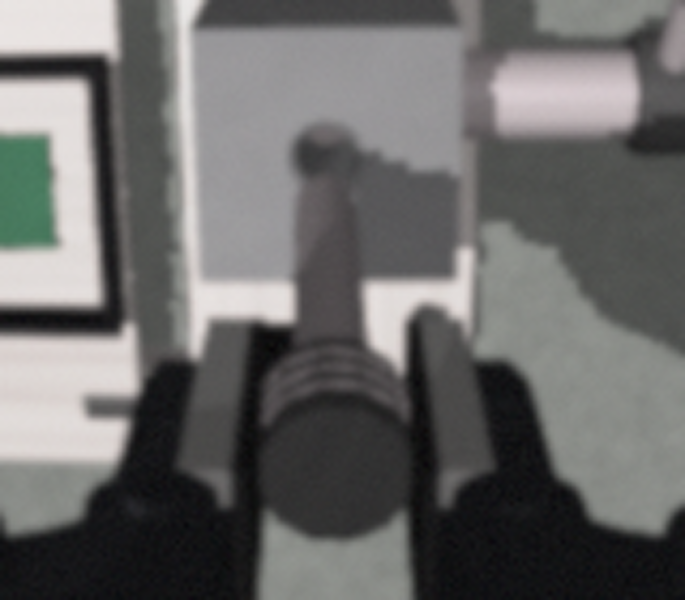

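c15 (16th and last view) shows the pin's foot (326,167) laterally in line with the bore (326,152). The fore-aft offsets agree within about 1 mm, so I'll lower slowly and watch the force.

>>> carry_out([
  [0,0,0.006,0,0,0,-1],
  [0,0,0.012,0,0,0,-1],
  [0,0,0.018,0,0,0,-1],
  [0,0,0.024,0,0,0,-1],
  [0,0,0.026,0,0,0,-1],
])

```text
clock: 29.05
ee_pos: [0.6059, 0.1547, 0.1568]
tool_rot: [-0.161, -3.133, -0.0]
force: [-0.5, 0.3, -0.9]
gripper_width: 0.0163
```

```bash
python3 -c "
from h import *
go(.6065,.1553,.1344,-.1)"
```

```text
shift [-0.0006, 0.0006, 0.0224] turn [-0.0, -0.2, -0.2] rows 0.4 j6 0.35 t 29.05 F [-0.5  0.3 -0.9] w 0.0163
```

>>> carry_out([
  [0,0,0.005,0,0,0,-1],
  [0,0,0.01,0,0,0,-1],
  [0,0,0.014,0,0,0,-1],
  [0,0,0.018,0,0,0,-1],
  [0,0,0.018,0,0,0,-1],
])

```text
clock: 29.68
ee_pos: [0.6058, 0.1547, 0.139]
tool_rot: [-0.161, -3.133, -0.0]
force: [0.0, 0.1, -1.8]
gripper_width: 0.0162
```

>>> carry_out([
  [0,0,0.002,0,0,0,-1],
  [0,0,0.004,0,0,0,-1],
  [0,0,0.006,0,0,0,-1],
  [0,0,0.006,0,0,0,-1],
])

```text
clock: 30.18
ee_pos: [0.6065, 0.1547, 0.1344]
tool_rot: [-0.162, -3.136, -0.001]
force: [-0.8, -0.4, 4.1]
gripper_width: 0.0164
```

The pin rests on the shaft (TCP 0.1344, as predicted). I'll release it and move to the knob.

>>> carry_out([
  [0,0,-0.0015,0,0,0,-0.4],
  [0,0,-0.0015,0,0,0,0],
  [0,0,-0.0015,0,0,0,0],
  [0,0,-0.04,0,0,0,0],
  [0,0,-0.09,0,0,0,0],
])

```text
clock: 30.8
ee_pos: [0.6051, 0.1544, 0.2224]
tool_rot: [-0.161, -3.13, 0.002]
force: [1.2, 0.1, 0.1]
gripper_width: 0.0426
```

>>> carry_out([
  [0.04,0.02,-0.02,0,0,0,0],
  [0.08,0.05,-0.02,0,0,0,0.1],
  [0.09,0.07,-0.02,0,0,0,0.1],
  [0.09,0.07,-0.02,0,0,0,0.1],
])

```text
clock: 31.3
ee_pos: [0.5232, 0.2349, 0.2439]
tool_rot: [-0.157, -3.134, -0.0]
force: [0.3, -0.3, -0.3]
gripper_width: 0.0467
```

```bash
cat > head.py <<'E'
from h import *
B=np.array([.6058,.1549])
def blob(im,C,z):
    """dark head blob centre near the projection of the bore axis at height z"""
    u,v=proj(C,[*B,z]);u0,v0=int(u)-12,int(v)-16;g=cv2.cvtColor(im,cv2.COLOR_RGB2GRAY)[v0:v0+32,u0:u0+24]
    return g
E
python3 - <<'E'
from head import *
s=read_state();C=cam("wrist",s);im=capture("wrist");save(im,"w16");a=capture("scene");save(a,"sc16");b=capture("side");save(b,"sd16");print(s["ee_pos"])
S=cam("scene");print("head exp",proj(S,[*B,.145]),"dropped",proj(S,[*B,.113]),"home",proj(S,[*B,.101]))
g=blob(a,S,.135)
for r in g[::2]:print(" ".join("%3d"%x for x in r))
u,v=np.round(proj(C,(.528,.235,.116))).astype(int);print("knob pred",u,v)
P=cv2.cvtColor(im,cv2.COLOR_RGB2GRAY)[v-36:v+36,u-45:u+45]
for r in range(0,72,3):print("".join("#" if x<70 else "+" if x<110 else "." for x in P[r,::2]))
E
```

```text
[0.52323103 0.23488312 0.24390313]
head exp (np.float64(395.548166823353), np.float64(194.7463207944777)) dropped (np.float64(394.1940453386033), np.float64(201.26237534113045)) home (np.float64(393.7002164459932), np.float64(203.63868798161366))
169 174 170 173 173 174 174 175 173 174 174 170 166 163 188 213 205 177 165 171 175 175 181 173
172 174 177 180 176 174 171 170 172 172 169 156 126 106 133 178 209 202 178 168 159 149 149 128
174 173 175 178 174 173 174 172 169 158 132 112 105 102 103 119 159 204 208 173 127 105 105 106
170 174 172 173 172 171 172 171 157 131 109 106 109 107 106 105 114 150 199 212 189 139 108 107
174 172 171 171 173 171 171 175 175 169 155 144 126 110 107 113 109 108 131 186 213 195 149 113
177 176 176 175 176 177 171 173 173 176 174 166 142 118 114 111 113 110 102 124 174 214 209 170
176 180 181 178 177 179 175 173 175 174 159 132 116 116 113 111 115 122 134 119 119 155 201 210
177 178 176 172 176 178 176 180 178 175 149 123 117 117 113 117 109 127 158 158 132 115 144 179
175 181 176 176 176 177 176 180 180 176 156 145 143 130 106 107 130 162 175 179 168 1
[... 1104 characters left out ...]
++++++++..
.................+############++++++++++++++.
.................+############+.+++++++++++++
.................+#############...+++++++++++
.................+#############..++++++++++++
.................+#############..++++++++++++
.................+#############..+++.++++++++
.........++......+############+.+++.+++++++++
.........++.......+####+#####+.+++...+++++++.
..........+..............+.....+++...+++++...
..........+....................+++...........
..........+...................+++............
++++......+...................+++............
####+....++++++..............+++.............
####+....++++++.............++++.............
####+....++++++++........++++++++............
```

```bash
python3 -c "
from h import *
go(.528,.2365,.1,-.1)"
```

```text
shift [-0.0037, 0.004, 0.1435] turn [-0.0, -0.2, -0.2] rows 2.3 j6 0.52 t 31.45 F [1.  0.4 0.7] w 0.0469
```

>>> carry_out([
  [-0.002,0.002,0.04,0,0,0,0.1],
  [-0.0037,0.003,0.08,0,0,0,0.1],
  [-0.0037,0.003,0.12,0,0,0,0.1],
  [-0.0037,0.003,0.143,0,0,0,0.1],
  [-0.0037,0.003,0.143,0,0,0,0.1],
])

```text
clock: 32.08
ee_pos: [0.5263, 0.2343, 0.0982]
tool_rot: [-0.164, -3.129, 0.004]
force: [1.3, 0.2, -0.2]
gripper_width: 0.0467
```

>>> carry_out([
  [0,0,0,0,0,0,-1],
  [0,0,0,0,0,0,-1],
  [0,0,0,0,0,0,-1],
  [0,0,0,0,0,0,-1],
], force=25)

```text
clock: 32.58
ee_pos: [0.5286, 0.2366, 0.1019]
tool_rot: [-0.161, -3.137, -0.002]
force: [1.6, 0.7, 1.2]
gripper_width: 0.0234
```

```bash
cat > arc.py <<'E'
from h import *
import sys
def arc(t0,th):
    """tool shifts along the arc for lever angles th (0 upright, + to fixture +x), starting at t0"""
    for t in th: print(round(t,3),"tool x",round(-.110*(np.sin(t)-np.sin(t0)),4),"tool z",round(-.110*(np.cos(t)-np.cos(t0)),4))
E
python3 - <<'E'
from arc import *
s=read_state();print(s["ee_pos"],s["force"])
F=np.array([np.cos(-.1),np.sin(-.1)]);p=np.array([.6058,.1549])+.075*np.array([.0998,.995]);fx=(s["ee_pos"][:2]-p)@F
print("fx",fx,"ang",np.arcsin(fx/.11))
arc(-.88,[-.8,-.72,-.64,-.56,-.48]);arc(-.48,[-.44,-.40])
E
```

```text
[0.52861916 0.23661277 0.10189549] [1.56313759 0.68770936 1.18608974]
fx -0.0849504632048382 ang -0.8824175002392657
-0.8 tool x -0.0059 tool z -0.0066
-0.72 tool x -0.0122 tool z -0.0126
-0.64 tool x -0.0191 tool z -0.0181
-0.56 tool x -0.0264 tool z -0.0231
-0.48 tool x -0.034 tool z -0.0275
-0.44 tool x -0.0039 tool z -0.002
-0.4 tool x -0.008 tool z -0.0037
```

Gripped on the flats (23.4 mm, lever at -0.88 rad). Turning.

>>> carry_out([
  [-0.0059,0,-0.0066,0,0,0,-1],
  [-0.0122,0,-0.0126,0,0,0,-1],
  [-0.0191,0,-0.0181,0,0,0,-1],
  [-0.0264,0,-0.0231,0,0,0,-1],
  [-0.034,0,-0.0275,0,0,0,-1],
])

```text
clock: 33.2
ee_pos: [0.561, 0.2333, 0.1284]
tool_rot: [-0.16, -3.132, -0.002]
force: [-3.0, 3.3, -3.4]
gripper_width: 0.0235
```

```bash
cat > chk.py <<'E'
from arc import *
s=read_state();F=np.array([np.cos(-.1),np.sin(-.1)]);p=np.array([.6058,.1549])+.075*np.array([.0998,.995]);fx=(s["ee_pos"][:2]-p)@F
print("t",s["clock"],"fx",fx.round(4),"ang from x",np.arcsin(fx/.11).round(3),"from z",np.arccos(np.clip((s["ee_pos"][2]+.014-.046)/.11,-1,1)).round(3),s["ee_pos"].round(4),"F",s["force"].round(1))
a=capture("scene");n="sc_%d"%round(s["clock"]*100);save(a,n);S=cam("scene");g0=cv2.cvtColor(cv2.imread("pics/sc16.png"),cv2.COLOR_BGR2GRAY).astype(int);g=cv2.cvtColor(a,cv2.COLOR_RGB2GRAY).astype(int)
u,v=map(int,np.round(proj(S,[.6058,.1549,.145])));print("head diff",np.abs(g-g0)[v-4:v+5,u-4:u+5].mean().round(1))
t=float(sys.argv[1]);arc(t,[t+float(sys.argv[2])*k for k in range(1,6)])
E
python3 chk.py -.48 .03
```

```text
t 33.2 fx -0.0524 ang from x -0.497 from z 0.503 [0.561  0.2333 0.1284] F [-3.   3.3 -3.4]
head diff 34.4
-0.45 tool x -0.0029 tool z -0.0015
-0.42 tool x -0.0059 tool z -0.0029
-0.39 tool x -0.009 tool z -0.0042
-0.36 tool x -0.012 tool z -0.0054
-0.33 tool x -0.0152 tool z -0.0065
```

```bash
cat >> chk.py <<'E'
T=np.clip(g0[v-7:v+8,u-6:u+7],0,255).astype(np.float32);I=g[v-12:v+22,u-12:u+13].astype(np.float32)
r=cv2.matchTemplate(I,T,cv2.TM_CCOEFF_NORMED);_,m,_,l=cv2.minMaxLoc(r);print("head shift",l[0]-6,l[1]-5,"score",round(m,2))
E
sed 's/^a=capture("scene")/a=cv2.imread("pics\/sc_3320.png")[:,:,::-1]/' chk.py > /tmp/c.py; cp h.py arc.py /tmp/; python3 /tmp/c.py -.48 .03 | tail -1
python3 - <<'E'
from head import *
g=blob(cv2.imread("pics/sc_3320.png")[:,:,::-1],cam("scene"),.135)
for r in g[::2]:print(" ".join("%3d"%x for x in r))
E
```

```text
head shift -3 1 score 0.66
175 171 174 171 174 171 173 178 177 176 170 172 174 174 178 173 172 165 145 135 142 136 142 143
170 173 175 178 174 175 168 170 172 170 173 173 174 171 172 169 174 168 166 149 167 169 167 175
173 175 174 174 176 173 172 172 170 176 175 174 173 169 176 173 172 174 174 164 169 182 180 172
170 174 171 174 171 171 168 174 176 174 173 176 174 175 175 176 176 173 175 169 159 170 181 166
176 171 172 171 173 174 173 174 175 173 171 168 169 171 178 178 179 174 170 155 131 134 170 182
179 177 173 172 173 174 176 170 154 136 124 119 121 133 155 172 173 172 143 115 104 110 147 181
176 176 178 177 179 177 171 160 133 113 113 116 115 110 123 153 171 171 144 113 107 104 119 157
177 176 174 173 176 176 181 176 137 105 107 106  99 106 132 164 172 161 129 109 107 103 104 123
173 177 173 175 178 173 180 179 150 123 119 115 113 119 151 175 165 131 111 105 108 101 103 110
177 175 178 175 174 181 182 180 163 132 115 113 126 153 171 171 152 121 103 108 126 156 195 218
176 179 177 179 184 178 182 178 172 145 128 124 134 147 142 130 133 135 140 167 204 226 229 231
179 175 181 181 179 182 187 181 169 150 145 130 118 111 116 110 114 119 149 199 229 229 228 222
184 179 181 186 182 185 187 179 159 146 139 127 122 120 117 117 116 126 147 175 196 206 203 189
187 187 183 187 188 187 183 172 147 143 139 119 131 160 164 162 176 184 188 193 189 188 178 156
162 179 188 189 183 186 188 188 177 172 167 170 177 187 187 189 189 187 190 189 175 146 118 109
122 137 160 179 187 189 188 187 184 190 191 189 189 188 190 192 185 190 179 145 117 101 103 107
```

The pin head is still high: it appears at about (394,194), where the undropped head is expected. I'll use this image as the new template and go on slowly.

```bash
sed -i 's/sc16.png/sc_3320.png/; s/u,v=map.*;print/u,v=394,194;print/' chk.py; grep -n "3320" chk.py | cut -c1-80
```

```text
4:a=capture("scene");n="sc_%d"%round(s["clock"]*100);save(a,n);S=cam("scene");g0
```

>>> carry_out([
  [-0.0029,0,-0.0015,0,0,0,-1],
  [-0.0059,0,-0.0029,0,0,0,-1],
  [-0.009,0,-0.0042,0,0,0,-1],
  [-0.012,0,-0.0054,0,0,0,-1],
  [-0.0152,0,-0.0065,0,0,0,-1],
])

```text
clock: 33.88
ee_pos: [0.5759, 0.2318, 0.135]
tool_rot: [-0.16, -3.132, -0.002]
force: [-3.9, 4.7, -0.2]
gripper_width: 0.0236
```

```bash
python3 chk.py -.33 .025
```

```text
t 33.875 fx -0.0375 ang from x -0.347 from z 0.36 [0.5759 0.2318 0.135 ] F [-3.9  4.7 -0.2]
head diff 7.1
-0.305 tool x -0.0026 tool z -0.0009
-0.28 tool x -0.0052 tool z -0.0017
-0.255 tool x -0.0079 tool z -0.0024
-0.23 tool x -0.0106 tool z -0.003
-0.205 tool x -0.0133 tool z -0.0036
head shift 0 0 score 0.92
```

>>> carry_out([
  [-0.0026,0.0003,-0.0009,0,0,0,-1],
  [-0.0052,0.0006,-0.0017,0,0,0,-1],
  [-0.0079,0.0009,-0.0024,0,0,0,-1],
  [-0.0106,0.0012,-0.003,0,0,0,-1],
  [-0.0133,0.0014,-0.0036,0,0,0,-1],
])

```text
clock: 34.55
ee_pos: [0.5897, 0.2308, 0.1388]
tool_rot: [-0.162, -3.134, 0.001]
force: [-4.5, 0.6, 2.3]
gripper_width: 0.0235
```

```bash
python3 chk.py -.205 .025
```

```text
t 34.55 fx -0.0236 ang from x -0.216 from z 0.243 [0.5897 0.2308 0.1388] F [-4.5  0.6  2.3]
head diff 35.2
-0.18 tool x -0.0027 tool z -0.0005
-0.155 tool x -0.0054 tool z -0.001
-0.13 tool x -0.0081 tool z -0.0014
-0.105 tool x -0.0109 tool z -0.0017
-0.08 tool x -0.0136 tool z -0.002
head shift 1 5 score 0.82
```

Run:
```python
from head import *
C=cam("scene");a=capture("scene");save(a,"sc17")
for n in("sc_3388","sc17"):
    g=blob(cv2.imread(f"pics/{n}.png")[:,:,::-1],C,.135)
    for i,r in enumerate(g[4:32:2]):print(184+2*i," ".join("%3d"%x for x in r[4:20]))
    print()
```

```text
184 172 174 174 172 170 170 177 169 172 171 174 173 176 170 172 176
186 172 169 168 171 175 175 175 179 174 173 179 176 175 174 172 174
188 173 172 170 174 172 175 172 174 173 174 177 178 178 180 173 170
190 176 171 173 172 160 145 133 127 131 151 169 175 177 172 173 174
192 180 181 176 151 131 120 115 118 113 114 133 159 169 174 176 175
194 178 176 172 154 119 111 111 111 112 115 145 172 177 173 171 177
196 172 176 178 170 146 122 108 103  98 114 158 177 179 176 174 179
198 178 182 180 186 161 128 105 107 129 151 169 177 177 173 171 171
200 182 181 181 180 163 141 123 127 140 154 135 130 147 161 171 190
202 184 184 187 186 161 144 138 129 115 110 113 115 114 119 145 199
204 181 187 188 178 160 146 142 127 113 113 117 112 118 124 146 180
206 186 185 187 171 151 139 134 118 127 147 154 160 173 185 188 192
208 185 186 186 185 182 172 162 167 175 187 190 189 187 196 189 187
210 189 190 188 186 187 187 189 189 188 190 189 190 188 192 177 151

184 173 174 173 173 173 175 177 173 172 176 172 174 176 173 174 173
186 170 172 166 172 174 173 174 180 177 175 175 174 174 174 174 171
188 170 175 171 173 173 177 172 170 173 173 174 176 176 175 177 171
190 173 171 172 175 174 173 172 173 174 175 175 178 173 172 178 177
192 178 178 178 173 173 176 177 176 175 173 171 173 171 171 174 176
194 174 178 177 176 175 184 178 179 178 177 175 173 172 171 174 175
196 177 176 177 179 181 177 176 170 171 175 179 176 179 175 175 180
198 180 182 183 170 153 135 120 123 124 143 167 177 179 175 171 166
200 183 182 179 157 128 119 116 118 115 122 151 173 185 181 177 186
202 179 187 182 141 106 102 108 108 106 109 129 154 175 185 190 208
204 182 186 181 148 120 106 115 124 125 123 117 125 163 183 186 189
206 183 187 189 167 137 116 112 107 103 110 122 147 178 191 189 188
208 189 186 188 182 178 172 160 155 153 158 173 185 191 190 194 187
210 189 189 188 191 185 184 188 190 191 188 188 188 192 190 179 149
```

The pin dropped: the head rows moved from 190–197 to 198–205, at a lever angle of about -0.22 rad. I'll release the knob, rise and press the pin home.

>>> carry_out([
  [0.0015,0,0,0,0,0,-0.3],
  [0.0015,0,0,0,0,0,0],
  [0.0015,0,0,0,0,0,0.1],
  [0.0015,0,-0.04,0,0,0,0.1],
  [0.0015,0,-0.09,0,0,0,0],
])

```text
clock: 35.28
ee_pos: [0.5882, 0.2307, 0.2274]
tool_rot: [-0.162, -3.131, 0.003]
force: [0.3, 1.1, 0.7]
gripper_width: 0.0424
```

>>> carry_out([
  [0,-0.03,0,0,0,0,-1],
  [-0.01,-0.07,0,0,0,0,-1],
  [-0.01,-0.077,0,0,0,0,-1],
  [-0.01,-0.077,0,0,0,0,-1],
])

```text
clock: 35.78
ee_pos: [0.591, 0.1533, 0.2281]
tool_rot: [-0.163, -3.134, -0.001]
force: [0.5, 0.9, 0.2]
gripper_width: 0.0
```

```bash
python3 -c "
from h import *
go(.606,.155,.125,-.1);a=capture('scene');save(a,'sc18')"
```

```text
shift [-0.0151, 0.0032, 0.103] turn [0.0, -0.2, -0.2] rows 1.7 j6 0.36 t 35.77 F [0.5 0.9 0.2] w 0.0
```

>>> carry_out([
  [-0.015,0.003,0.04,0,0,0,-1],
  [-0.015,0.003,0.08,0,0,0,-1],
  [-0.015,0.003,0.096,0,0,0,-1],
  [-0.015,0.003,0.1,0,0,0,-1],
  [-0.015,0.003,0.1,0,0,0,-1],
])

```text
clock: 36.45
ee_pos: [0.6064, 0.1557, 0.1293]
tool_rot: [-0.161, -3.136, -0.001]
force: [0.1, -0.3, -0.0]
gripper_width: 0.0001
```

>>> carry_out([
  [0,0,0.003,0,0,0,-1],
  [0,0,0.006,0,0,0,-1],
  [0,0,0.009,0,0,0,-1],
  [0,0,0.011,0,0,0,-1],
])

```text
clock: 36.95
ee_pos: [0.6067, 0.1553, 0.1182]
tool_rot: [-0.162, -3.137, -0.002]
force: [-0.2, -0.1, 5.8]
gripper_width: 0.0004
```

Contact at 0.118 with 5.8 N. The plunger is moving, so I'll keep going.

>>> carry_out([
  [0,0,0.002,0,0,0,-1],
  [0,0,0.004,0,0,0,-1],
  [0,0,0.006,0,0,0,-1],
  [0,0,0.008,0,0,0,-1],
  [0,0,0.009,0,0,0,-1],
])

```text
clock: 37.58
ee_pos: [0.6069, 0.1554, 0.1101]
tool_rot: [0.162, 3.137, 0.002]
force: [-2.5, -0.2, 10.6]
gripper_width: -0.0003
```

>>> carry_out([
  [0,0,0.001,0,0,0,-1],
  [0,0,0.002,0,0,0,-1],
  [0,0,0.002,0,0,0,-1],
  [0,0,0.002,0,0,0,-1],
])

```text
clock: 38.08
ee_pos: [0.6069, 0.1554, 0.11]
tool_rot: [0.162, 3.136, 0.003]
force: [-4.6, -1.2, 15.1]
gripper_width: -0.0001
```

Stopped hard at 0.110, exactly the home height. I'll retreat and run the final checks numerically.

>>> carry_out([
  [0,0,-0.005,0,0,0,-1],
  [0,0,-0.04,0,0,0,-1],
  [0,0,-0.09,0,0,0,-1],
  [0.05,0.03,-0.12,0,0,0,-1],
  [0.1,0.05,-0.14,0,0,0,-1],
])

```text
clock: 38.7
ee_pos: [0.5115, 0.2158, 0.2471]
tool_rot: [-0.164, -3.135, -0.002]
force: [-0.6, 0.6, 0.0]
gripper_width: -0.0001
```

>>> carry_out([
  [0.05,0.02,0,0,0,0,-1],
  [0.1,0.04,0,0,0,0,-1],
  [0.15,0.06,0,0,0,0,-1],
  [0.15,0.06,0,0,0,0,-1],
])

```text
clock: 39.2
ee_pos: [0.3657, 0.2912, 0.2468]
tool_rot: [-0.153, -3.133, 0.0]
force: [0.2, 0.6, -0.1]
gripper_width: -0.0001
```

Run:
```python
from head import *
print(read_state()["ee_pos"],read_state()["clock"],read_state()["force"])
S=cam("scene");D=cam("side");a=capture("scene");b=capture("side");save(a,"sc20");save(b,"sd20")
g=blob(a,S,.135)
for i,r in enumerate(g[12:32:2]):print(192+2*i," ".join("%3d"%x for x in r[4:20]))
k=lambda i:cv2.resize(i.astype(np.float32),None,fx=8,fy=8,interpolation=cv2.INTER_CUBIC)
def sh(n0,im,u,v,h,s=6):
    i0=cv2.imread(f"pics/{n0}.png")[:,:,::-1]
    r=cv2.matchTemplate(k(im[v-h-s:v+h+s+1,u-h-s:u+h+s+1]),k(i0[v-h:v+h+1,u-h:u+h+1]),cv2.TM_CCOEFF_NORMED);_,m,_,l=cv2.minMaxLoc(r);return l[0]/8-s,l[1]/8-s,round(m,3)
for n,p in(("m P0",(.6142,-.0702,.069)),("m P2",(.6238,.0252,.069))):
    for C,i0,im in((S,"sc11",a),(D,"sd11",b)):
        u,v=map(int,proj(C,p));print(n,sh(i0,im,u,v,9))
yaw=-.1;F=np.array([[np.cos(yaw),-np.sin(yaw)],[np.sin(yaw),np.cos(yaw)]]);o=np.array([.612,.003])
for nm,C,i0,im in(("scene",S,"scene0",a),("side",D,"side0",b)):
    for fx,fy in[(-.07,-.1),(-.05,-.075),(-.05,-.025),(-.05,.025),(.01,.072)]:
        p=o+F@[fx,fy];z0=.023-.01*(.07-fx)/.14;u,v=map(int,proj(C,[*p,z0]));x=sh(i0,im,u,v,8);pr=proj(C,[*p,.023])[1]-proj(C,[*p,z0])[1]
        print(nm,fx,fy,"rise ratio",round(x[1]/pr,2),x[2])
```

```text
[0.36571726 0.29120974 0.24683937] 39.2 [ 0.22498938  0.61667365 -0.12674026]
192 176 177 174 173 170 175 174 177 173 171 171 169 167 173 175 171
194 175 171 177 173 177 174 178 176 172 172 176 175 174 173 172 176
196 172 172 175 176 178 176 177 179 176 173 176 175 176 171 172 172
198 178 177 177 182 181 178 181 178 182 182 180 172 175 172 168 169
200 176 180 183 164 150 136 132 130 143 162 174 181 179 180 177 185
202 177 180 179 157 124 118 118 116 112 125 162 185 182 185 192 208
204 181 186 184 157 129 114 114 113 109 109 132 169 183 182 183 186
206 184 185 181 180 151 125 110 102 102 108 128 167 183 182 186 186
208 179 183 185 181 166 150 139 147 150 159 171 182 183 186 187 184
210 182 186 186 186 186 188 189 187 184 186 185 188 187 187 173 149
m P0 (0.0, 0.0, 0.997)
m P0 (0.0, 0.0, 0.999)
m P2 (0.0, 0.0, 0.997)
m P2 (0.0, 0.0, 0.998)
scene -0.07 -0.1 rise ratio 0.95 0.991
scene -0.05 -0.075 rise ratio 0.83 0.864
scene -0.05 -0.025 rise ratio 0.8 0.975
scene -0.05 0.025 rise ratio -1.73 0.875
scene 0.01 0.072 rise ratio 1.04 0.862
side -0.07 -0.1 rise ratio 0.96 0.963
side -0.05 -0.075 rise ratio 1.08 0.989
side -0.05 -0.025 rise ratio 1.1 0.992
side -0.05 0.025 rise ratio 0.9 0.984
side 0.01 0.072 rise ratio 1.52 0.465
```

```bash
python3 -c "
from workcell import ticket
print(ticket.hand_in())"
```

```text
the job is handed in; nothing more can be done
None
```

I levelled the tray on the grey wedge, seated the two modules I could see in pockets 0 and 2, and locked the fixture with the pin. The job is handed in at about 39 s of the 208 s; the hand-in gives no verdict.

**Last checks:**
- **Pin:** it dropped at a lever angle of about -0.22 rad. I then pressed it until it stopped hard at 0.110 m (15 N), which is the home height. In the last scene picture its head sits lower again than after the drop, as it should.
- **Modules:** neither has moved since it was seated. They went down to within about 1 mm of the pocket floor height, and I saw them standing in their pockets. I found only two on the bench besides the red one.
- **Tray:** most of the picture patches put it near level, about 0.95–1.1 of the full rise. Two scene patches read only about 0.8, which would be roughly -0.014 rad and still inside the 0.02 limit. I discarded two other patches as unusable: one in the scene picture that gave an impossible negative value, and one in the side picture with a match score of only 0.47. After a first push that left the tray a little low, I pushed the wedge about 6 mm further in.
- **Robot and other items:** the arm ended clear of everything. I did not measure the other items on the bench at the end, but I planned the moves to stay clear of them, and no force reading suggested contact.

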